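# Swing the filling board round the post, clamp it and load the sundae tubs

### The job

Slide the square white filling board round against the steel corner post until it has made a quarter turn and its steel strip lies on the toggle clamp's side, and push it fully home against the post and both aluminium rails. Swing the clamp over onto the strip, stand every lidded tub that is on the counter upright on a ring mark of the board, one to a mark, and only then swing the clamp back open, leaving board and tubs in place. Keep the board flat on the counter throughout, and leave the other things on the counter where they are.

Things in the scene. Friction and masses are not known exactly. Their poses are not given: they have to be found in the camera images.
- station: Fixed loading station. Origin on the counter where the board's centre lies at home; x away from the robot (a little askew), y left, z up. Home is the corner of two aluminium rails 18 mm high, 20 mm thick: far rail, inner face x = +100 mm (y -10 to 100); left rail, inner face y = +100 mm (x -85 to 85). Clamp on two steel cheeks beyond the left rail (58 mm high, x = +-15, y 122 to 158 mm).
- post: Fixed upright steel corner post, 24 mm diameter, 55 mm high; origin at its foot. It stands at x = 112, y = -85 mm of the station, so that the far side of the board at home just touches it. It continues the far rail's line.
- board: Loose square white board, 200 x 200 x 25 mm, 0.5 to 0.9 kg; origin centre of underside, z up; strip along its +y edge. Too wide to grasp: push its sides. Home: axes along the station's. It starts right (-y) of the post, turned about 90 deg counter-clockwise from home: strip to the robot, +x side to the post. Push its -x side near the strip end, in an arc round the post (straight pushes jam).
- strip (a point): Middle of the steel strip on the board's top, 26 mm wide, centred 81 mm from the board's centre towards its +y edge.
- clamp (a joint): Toggle clamp angle (rad): 1.22 = fully open (stop), 0 = closed, rubber pad pressing on the board at home, -0.12 = closed on nothing. Hinge along the station's x at x = 0, y = 135, z = 50 mm. A spring throws it over centre, away from about 0.6 either way, so it stays open or shut by itself; about 4 N at the ball moves it. Closed, the 12 mm wide arm reaches 56 mm from the hinge over the board.
- clamp_ball (a point): Centre of the black ball (32 mm diameter) ending the clamp's handle rod (12 mm thick, one piece with the arm), 110 mm from the hinge. In the station frame x = 0; open about y = 230, z = 104 mm; closed y = 116, z = 158 mm. Push the ball towards the board (-y) to close, away from it (+y) to open.
- mark1 (a point): Centre of a grey ring mark (62 mm outer diameter, flat print) on the board's top, at 25 mm height, board x = -45 mm, y = -45 mm.
- mark2 (a point): Centre of a grey ring mark (62 mm outer diameter, flat print) on the board's top, at 25 mm height, board x = -45 mm, y = 45 mm.
- mark3 (a point): Centre of a grey ring mark (62 mm outer diameter, flat print) on the board's top, at 25 mm height, board x = 45 mm, y = -45 mm.
- mark4 (a point): Centre of a grey ring mark (62 mm outer diameter, flat print) on the board's top, at 25 mm height, board x = 45 mm, y = 45 mm.
- tub1: Loose lidded paper sundae tub, round, squat, body 56 mm in diameter and 42 mm high, with a flat lid 60 mm in diameter above (total height 50 mm), 0.1 to 0.18 kg; origin at the centre of its underside, z up. May be absent (None).
- tub2: Loose lidded paper sundae tub, round, squat, body 56 mm in diameter and 42 mm high, with a flat lid 60 mm in diameter above (total height 50 mm), 0.1 to 0.18 kg; origin at the centre of its underside, z up. May be absent (None).
- tub3: Loose lidded paper sundae tub, round, squat, body 56 mm in diameter and 42 mm high, with a flat lid 60 mm in diameter above (total height 50 mm), 0.1 to 0.18 kg; origin at the centre of its underside, z up. May be absent (None).
- tub4: Loose lidded paper sundae tub, round, squat, body 56 mm in diameter and 42 mm high, with a flat lid 60 mm in diameter above (total height 50 mm), 0.1 to 0.18 kg; origin at the centre of its underside, z up. May be absent (None).
- cupstack: Bystander: short stack of nested black paper cups with white rims, open at the top, about 63 mm diameter, 56 mm high, origin under its centre.
- sauce: Bystander: amber bottle, 52 mm diameter, 150 mm high, origin under its centre.
- sauce2: Bystander: glass jar, 56 mm diameter, 120 mm high, origin under its centre.
- spooncup: Bystander: open paper cup of clear spoons, 80 mm diameter, 105 mm high with the spoons, origin under its centre.
- spatula: Bystander: spatula lying on the counter, along its x axis.

How it is judged:
On the way, in this order (a step that is already met when the one before it is completed fails the run):
1. the board, part-turned (20 to 70 degrees from home), is pressed against the corner post (contact force between board and post above 0.3 N and angle between the x axis of board and the x axis of station, either way round between 0.35 and 1.22 rad).
2. the board is home with its strip on the clamp's side, the clamp still open (horizontal distance between board and station below 0.012 m and angle between the x axis of board and the x axis of station, either way round below 0.07 rad and y of strip in the frame of station above 0.06 m and height (world z) of board below 0.006 m and linear speed of board below 0.02 m/s and value of joint clamp above 1 rad), for 0.2 s.
3. the clamp is swung over and presses on the board at home (horizontal distance between board and station below 0.012 m and angle between the x axis of board and the x axis of station, either way round below 0.07 rad and y of strip in the frame of station above 0.06 m and height (world z) of board below 0.006 m and linear speed of board below 0.02 m/s and value of joint clamp below 0.12 rad and contact force between clamp and board above 1 N), for 0.3 s.
4. all tubs present stand on ring marks while the board is clamped (all of step 3 and (horizontal distance between tub1 and mark1 below 0.015 m or horizontal distance between tub1 and mark2 below 0.015 m or horizontal distance between tub1 and mark3 below 0.015 m or horizontal distance between tub1 and mark4 below 0.015 m) and angle between each of tub1, tub2, tub3, tub4's own z axis and vertical below 0.12 rad and z of tub1 in the frame of board between 0.02 and 0.031 m and linear speed of each of tub1, tub2, tub3, tub4 below 0.02 m/s and contact force between each of tub1, tub2, tub3, tub4 and the fingers below 0.05 N and (horizontal distance between tub2 and mark1 below 0.015 m or horizontal distance between tub2 and mark2 below 0.015 m or horizontal distance between tub2 and mark3 below 0.015 m or horizontal distance between tub2 and mark4 below 0.015 m) and z of tub2 in the frame of board between 0.02 and 0.031 m and (horizontal distance between tub3 and mark1 below 0.015 m or horizontal distance between tub3 and mark2 below 0.015 m or horizontal distance between tub3 and mark3 below 0.015 m or horizontal distance between tub3 and mark4 below 0.015 m) and z of tub3 in the frame of board between 0.02 and 0.031 m and (horizontal distance between tub4 and mark1 below 0.015 m or horizontal distance between tub4 and mark2 below 0.015 m or horizontal distance between tub4 and mark3 below 0.015 m or horizontal distance between tub4 and mark4 below 0.015 m) and z of tub4 in the frame of board between 0.02 and 0.031 m), for 0.3 s.
5. the clamp is swung back open (value of joint clamp above 1 rad), for 0.2 s.
At the end, for the whole second after the job is handed in: Board within 12 mm and 4 degrees of home with its strip on the clamp's side, flat on the counter; every tub present upright (within 7 degrees) on the board's top with its centre within 15 mm of a ring mark, released and at rest; clamp open beyond 1.0 rad (all of step 2 and velocity of joint clamp below 0.1 rad/s and (horizontal distance between tub1 and mark1 below 0.015 m or horizontal distance between tub1 and mark2 below 0.015 m or horizontal distance between tub1 and mark3 below 0.015 m or horizontal distance between tub1 and mark4 below 0.015 m) and angle between each of tub1, tub2, tub3, tub4's own z axis and vertical below 0.12 rad and z of tub1 in the frame of board between 0.02 and 0.031 m and linear speed of each of tub1, tub2, tub3, tub4 below 0.02 m/s and contact force between each of tub1, tub2, tub3, tub4 and the fingers below 0.05 N and (horizontal distance between tub2 and mark1 below 0.015 m or horizontal distance between tub2 and mark2 below 0.015 m or horizontal distance between tub2 and mark3 below 0.015 m or horizontal distance between tub2 and mark4 below 0.015 m) and z of tub2 in the frame of board between 0.02 and 0.031 m and (horizontal distance between tub3 and mark1 below 0.015 m or horizontal distance between tub3 and mark2 below 0.015 m or horizontal distance between tub3 and mark3 below 0.015 m or horizontal distance between tub3 and mark4 below 0.015 m) and z of tub3 in the frame of board between 0.02 and 0.031 m and (horizontal distance between tub4 and mark1 below 0.015 m or horizontal distance between tub4 and mark2 below 0.015 m or horizontal distance between tub4 and mark3 below 0.015 m or horizontal distance between tub4 and mark4 below 0.015 m) and z of tub4 in the frame of board between 0.02 and 0.031 m); the robot touches nothing.
It fails at once if the board is lifted off the counter or tipped up (height (world z) of board above 0.02 m or angle between board's own z axis and vertical above 0.2 rad).
It fails at once if a bystander is pushed more than 5 cm from its place (distance of any of cupstack, sauce, sauce2, spooncup, spatula from where it was at the start of the episode above 0.05 m).
Of tub1, tub2, tub3, tub4 only 2 to 4 are there at a start; the rules pass over those that are not, and their reading is None.
At some moment in a run one of tub1, tub2, tub3, tub4 may be knocked a few centimetres aside while the robot is not near it.
Once in a run the grip may slacken for a moment while it holds something.
It also fails if it takes over 210 s, if anything falls off the work surface, if the arm or the gripper's body presses on something with over 40 N, if the wrist force passes 120 N, or if a joint passes its speed limit or range.

### The arm

A 6-joint arm with a two-finger parallel gripper is mounted at the origin on the work surface. World frame = base frame: x ahead of the robot, y to its left, z up, the work surface at z = 0. Lengths are in m, angles in rad, forces in N, time in s.
With the tool pointing down it reaches from about 0.35 to 0.775 m from the base axis. Payload 7.3 kg.
Tool frame: the origin (TCP) lies on the mounting face of the last link; the fingertips stand 178 mm ahead of it and the grasp point (between the pads) lies 159 mm ahead of it (robot.tcp_to_tips is the distance from the TCP to the fingertips, in m); z points along the fingers, y is the direction in which the jaws open and shut (so a half turn about z gives the same grasp; the last joint's range is limited). The gripper opens to 92 mm and grips with 3 to 60 N. Pads are 19 mm wide; open, the fingers measure 130 mm over their backs; the gripper's body (75 mm by 190 mm) begins 47 mm behind the grasp point.
Start: joints at [0.955, 0.342, 1.524, -0, 1.275, -0.146], TCP at [0.238, 0.468, 0.405] pointing down, gripper open.
Joint ranges: [-2.53, 2.53], [-0.77, 2.02], [0.04, 2.7], [-1, 4.14], [0.28, 2.66], [-3.11, 3.11]. Speed limits (rad/s): [2.57, 2.57, 3.14, 3.14, 3.14, 3.14].

### API

Orientations are given as [roll, pitch, yaw] about the fixed x, y, z axes, in that order (R = Rz(yaw) Ry(pitch) Rx(roll)).
In Python, from cell import robot, viewer gives the robot as it stands.
- The arm moves only by the shell command python3 -m creep 'ROWS' [OPENING] [FORCE]. ROWS is JSON, a list that holds one entry, the list of rows, each a list of 6 numbers: the shift along the world's x, y, z in mm, then the turn, a rotation vector about the world's x, y, z in degrees. A call has 1 to 5 rows; each row shifts and turns the pose as measured when the row begins; what a row does not reach is not made up. A row lasts 1/12 s, in which the tool goes at most 41.7 mm and 7.16 degrees, less where a joint would pass 70% of its speed; a pose out of reach is approached as far as the arm can. A call with a gripper value outside its range is refused whole. OPENING is the closure, from -1 (fully open) to 1 (shut), set as the call begins (- or left out, the last holds). The fingers move at their own pace and stop on an object; FORCE is the grip in N (left out, the last holds). Time passes only in rows, so rows that do not move let the fingers close. It gives the time, the measured TCP pose, the force and the opening at its end, in the units of the state.
- robot.observe(): the state, without advancing time (a new reading comes with each control period).
- viewer.read_camera(name): name is "scene" or "top" or "wrist"; returns the picture (420x560x3 uint8, blue, green, red); there is no depth.
- viewer.camera_model(name): a dict with "fx", "fy", "cx", "cy" (pixels), "k1" (the pictures are not rectified: a ray, as slopes to the right and down, at radius r is drawn at 1 + k1 r^2 times it, then the intrinsics apply), "pose" (4x4, takes a point from camera to world coordinates); the wrist camera has in their place "mount" (4x4, takes a point from camera to tool coordinates, whose origin is the TCP and whose axes are the flange's). Camera axes: x right, y up, looking along -z (the intrinsics and any distortion apply to the point x, -y, -z); pixel columns grow to the right and rows downward; lengths in m; the calibration is good to about 2 mm. A picture is of the moment at which its call begins: read the wrist's pose just before it. camera_model takes no time and is no camera call.
- robot.hand_in(): hands the job in, once; it reports no verdict.
The state is a dict: "time": time; "qpos": joint angles; "qvel": joint speeds; "joint_efforts": joint torques, N m; "tool_pos": TCP position; "tool_rot": TCP orientation; "contact_force": force on the tool from outside, world axes, zero at the start; "torque": the same for the moment, N m; "opening": finger opening in m.
Only numpy, scipy, OpenCV 4.12 (cv2) and the standard library are available. Lean on these libraries where they do the work, as an engineer would, in place of code of your own. Each camera call takes 0.05 s, during which the arm holds its last target. There are 200 camera calls.

## Working session

There is one attempt and no reset: what is moved stays moved. The work goes in short steps, Python scripts to look and compute and a shell command to move; the robot and the scene stay as the last step left them, time stands still between calls to the robot, and variables do not carry over. Pictures are saved under pics/ and viewed, about 12 in all and at most 16, crops included, and the job is handed in when it is done.

```bash
ls; mkdir -p pics
cat > h.py <<'E'
import numpy as np, cv2
from cell import robot, viewer
from scipy.spatial.transform import Rotation as R
def T_tool():
    s=robot.observe(); T=np.eye(4); T[:3,:3]=R.from_euler('xyz',s['tool_rot']).as_matrix(); T[:3,3]=s['tool_pos']; return T
def cam(name):
    T=T_tool() if name=='wrist' else None
    im=viewer.read_camera(name); m=viewer.camera_model(name)
    P=T@np.array(m['mount']) if name=='wrist' else np.array(m['pose'])
    return im,m,P
def ray(m,P,u,v):
    x=(u-m['cx'])/m['fx']; y=(v-m['cy'])/m['fy']; rd=np.hypot(x,y); r=rd
    for _ in range(20): r=rd/(1+m['k1']*r*r)
    s=r/rd if rd>0 else 1
    d=P[:3,:3]@np.array([x*s,-y*s,-1.]); return P[:3,3],d
def onz(m,P,u,v,z):
    o,d=ray(m,P,u,v); return (o+d*(z-o[2])/d[2])
def proj(m,P,p):
    c=np.linalg.inv(P)@np.append(p,1); x=c[0]/-c[2]; y=-c[1]/-c[2]; k=1+m['k1']*(x*x+y*y)
    return m['fx']*x*k+m['cx'], m['fy']*y*k+m['cy']
E
python3 - <<'E'
from h import *
print(robot.observe())
for n in('top','scene'):
    im,m,P=cam(n); cv2.imwrite(f'pics/{n}0.png',im); print(n,m)
E
```

```text
pics
{'time': 0.0, 'qpos': array([ 9.54957986e-01,  3.42698360e-01,  1.52507788e+00, -1.08267673e-05,
        1.27539228e+00, -1.46036547e-01]), 'qvel': array([-5.10442812e-06,  1.86034152e-04, -1.13610968e-03, -1.11170971e-04,
        4.80928100e-05, -6.50850494e-04]), 'joint_efforts': array([ 2.37043561e-03, -4.31246209e+01, -2.44228417e+01,  7.20440643e-02,
        5.58807410e-02, -1.31952056e-04]), 'tool_pos': array([0.23757951, 0.46799178, 0.40403615]), 'tool_rot': array([-3.14003205e+00, -2.19074746e-04,  2.67179385e+00]), 'contact_force': array([-1.00119335,  0.13860749, -0.11965102]), 'torque': array([-0.03365633,  0.04173286, -0.01799382]), 'opening': 0.09163175973055307}
top {'fx': 381.7182541803816, 'fy': 381.7182541803816, 'cx': 282.14412786444586, 'cy': 204.13410681545218, 'k1': -0.02045976849004877, 'pose': array([[-3.84290860e-03,  9.77183656e-01, -2.12361329e-01,
         3.59039130e-01],
       [-9.99991036e-01, -4.13270267e-03, -9.20767223e-04,
        -2.60651656e-02],
       [-1.77738491e-03,  2.12355887e-01,  9.77190779e-01,
         1.07658125e+00],
       [ 0.00000000e+00,  0.00000000e+00,  0.00000000e+00,
         1.00000000e+00]])}
scene {'fx': 449.20864997634243, 'fy': 449.20864997634243, 'cx': 274.90828241739115, 'cy': 205.3471111200634, 'k1': -0.043822762697331125, 'pose': array([[ 0.87779434, -0.27824023,  0.38994804,  0.99733785],
       [ 0.47845912,  0.4692395 , -0.74222043, -0.83815266],
       [ 0.02353656,  0.83809109,  0.54502235,  0.72400459],
       [ 0.        ,  0.        ,  0.        ,  1.        ]])}
```

View pics/top0.png

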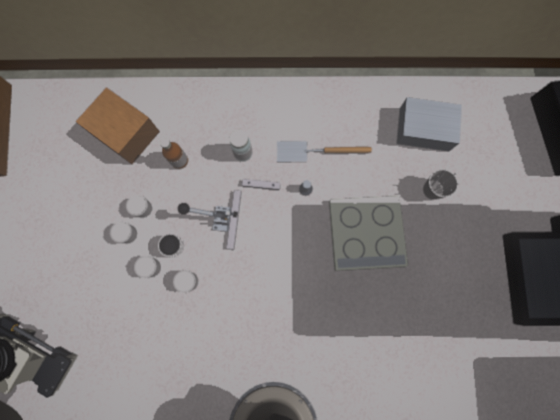

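View pics/scene0.png

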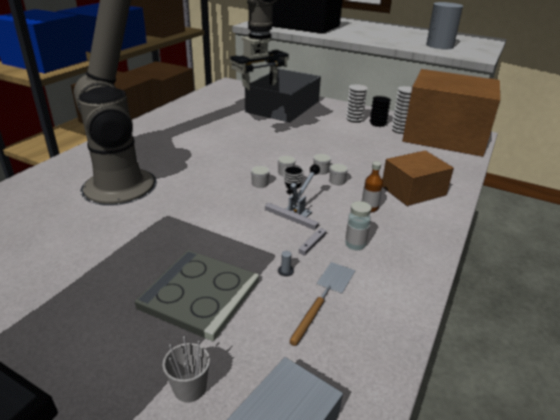

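The top view shows the board at about (368,233) with the strip at its lower edge, near (371,261). The post is at (306,187), the rails at (260,184) and (235,220), and the open clamp's ball at (183,208). Four tubs are at (137,206), (121,233), (146,266) and (184,281), with the cup stack at (170,244) between them.

Run:
```python
from h import *
im,m,P=cam('top')
c=cv2.resize(im[170:300,100:300],None,fx=4,fy=4,interpolation=cv2.INTER_CUBIC)
cv2.imwrite('pics/c1.png',cv2.convertScaleAbs(c,alpha=1.1))
# board quad: greenish colour / strip
hsv=cv2.cvtColor(im,cv2.COLOR_BGR2HSV)
for p in [(368,250),(368,215),(371,261),(310,250),(315,200),(368,190),(137,203),(300,150)]: print(p,im[p[1],p[0]],hsv[p[1],p[0]])
c=cv2.resize(im[175:285,285:425],None,fx=5,fy=5,interpolation=cv2.INTER_CUBIC)
cv2.imwrite('pics/c2.png',cv2.convertScaleAbs(c,alpha=1.4))
```

```text
(368, 250) [108 114 113] [ 35  13 114]
(368, 215) [110 116 115] [ 35  13 116]
(371, 261) [97 92 90] [111  18  97]
(310, 250) [111 110 114] [173   9 114]
(315, 200) [165 163 169] [170   9 169]
(368, 190) [166 164 169] [168   8 169]
(137, 203) [167 166 169] [170   5 169]
(300, 150) [161 152 149] [113  19 161]
```

View pics/c1.png

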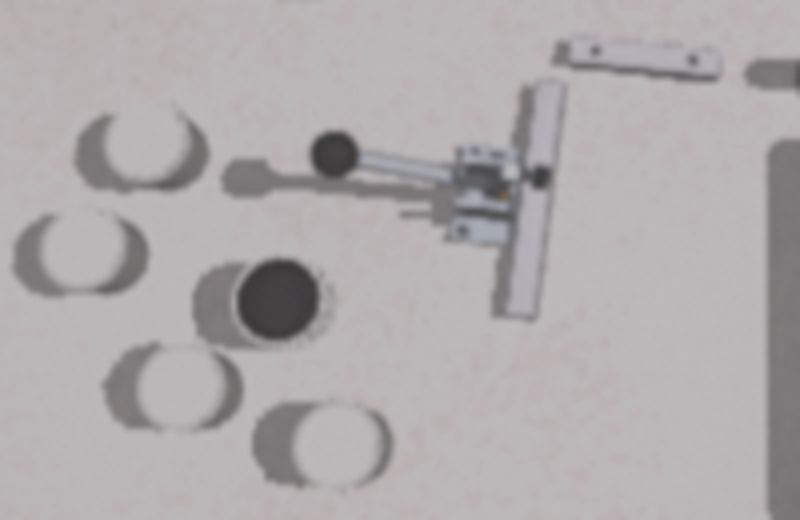

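View pics/c2.png

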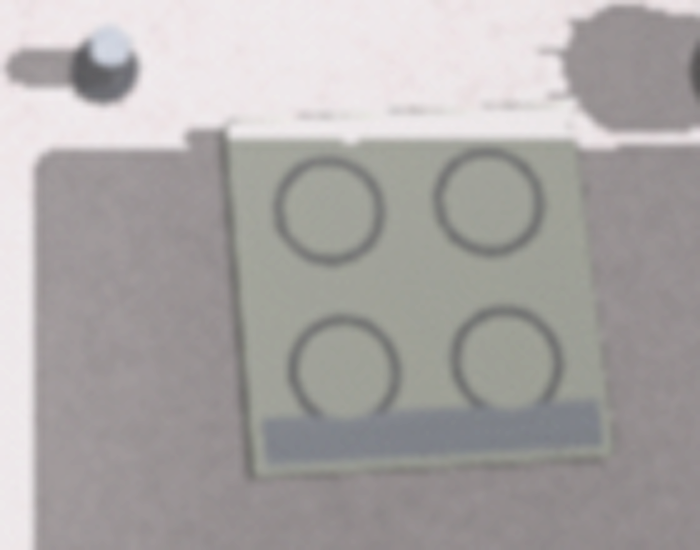

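Run:
```python
from h import *
m=viewer.camera_model('top');P=np.array(m['pose'])
A=lambda x,y,z:onz(m,P,x/4+100-.375,y/4+170-.375,z)
B=lambda x,y,z:onz(m,P,x/5+285-.4,y/5+175-.4,z)
f=lambda v:np.round(np.array(v)*1000,1)
post=B(110,47,.055); print('post',f(post))
r=[A(537,320,.018),A(567,84,.018),A(570,63,.018),A(719,78,.018)]
print('leftrail',f(r[0]),f(r[1]),'far',f(r[2]),f(r[3]))
d1=r[1]-r[0]; d2=r[2]-r[3]
yaw1=np.arctan2(d1[1],d1[0]); yaw2=np.arctan2(-d2[0],d2[1])
print('yaw',np.degrees([yaw1,yaw2]), 'len',f(np.linalg.norm(d1)),f(np.linalg.norm(d2)))
for w in(yaw1,(yaw1+yaw2)/2,yaw2):
    Rs=np.array([[np.cos(w),-np.sin(w)],[np.sin(w),np.cos(w)]])
    # station from left rail midpoint (0,100), from far rail mid (100,45), post (112,-85)
    print(np.degrees(w),[f(p[:2]-Rs@q) for p,q in(((r[0]+r[1])/2,[0,.1]),((r[2]+r[3])/2,[.1,.045]),(post,[.112,-.085]))])
mk=[B(*p,.025) for p in((490,202),(507,360),(330,211),(344,368))]
print('marks',[f(q) for q in mk]); c=np.mean(mk,0); bx=mk[2]+mk[3]-mk[0]-mk[1]; by=mk[1]+mk[3]-mk[0]-mk[2]
print('board',f(c),np.degrees(np.arctan2(bx[1],bx[0])),np.degrees(np.arctan2(by[1],by[0]))+90+90)
for n,p in dict(ta=(149,144),tb=(85,251),tc=(181,386),td=(338,445)).items(): print(n,f(A(*p,.05)))
print('cup',f(A(278,300,.056)),'ball',f(A(334,154,.104)))
print('spat',f(B(0,0,0)),[f(onz(m,P,*q,.0)) for q in((277,142),(308,162),(371,150))],'spoon',f(onz(m,P,440,185,.08)),'sauce2',f(onz(m,P,240,140,.12)))
```

```text
post [637.8 -93.1  55. ]
leftrail [460.8 109.1  18. ] [629.1  91.4  18. ] far [644.7  89.6  18. ] [633.1 -17.3  18. ]
yaw [-5.97915459 -6.18306178] len 169.3 107.5
-5.97915458517122 [array([534.5,   0.8]), array([534.7,   1.8]), array([535.3,   3.1])]
-6.081108182969492 [array([534.4,   0.8]), array([534.7,   2. ]), array([535.5,   3.3])]
-6.183061780767765 [array([534.2,   0.8]), array([534.6,   2.2]), array([535.7,   3.5])]
marks [array([ 555.2, -306.7,   25. ]), array([ 466.6, -310.8,   25. ]), array([ 550.5, -216.6,   25. ]), array([ 462.6, -220.7,   25. ])]
board [ 508.7 -263.7   25. ] 92.75422598759052 2.6745559604413813
ta [579.6 375.8  50. ]
tb [505.4 414.   50. ]
tc [414.4 341.8  50. ]
td [375.6 234.8  50. ]
cup [471.  278.3  56. ] ball [560.8 233.  104. ]
spat [681.7 -32.6   0. ] [array([783.4, -10.4,   0. ]), array([ 720.2, -102. ,    0. ]), array([ 757. , -290.6,    0. ])] spoon [ 626.8 -452.9   80. ] sauce2 [742.3  86.5 120. ]
```

Four tubs are present. The station is at about (535, 2) mm with yaw −6.05°, the post at (637,−94), and the board at (509,−264) with yaw 92.7°. First I'll carry the open gripper over to the board's right side.

```bash
python3 -m creep '[[[22,-35,0,0,0,-7],[22,-35,0,0,0,-7],[22,-35,0,0,0,-7],[22,-35,0,0,0,-7],[22,-35,0,0,0,-7]]]' -1
python3 -m creep '[[[22,-35,0,0,0,-7],[22,-35,0,0,0,-7],[22,-35,0,0,0,-7],[22,-35,0,0,0,-7],[22,-35,0,0,0,0]]]'
python3 -m creep '[[[4,-41,0,0,0,0],[4,-41,0,0,0,0],[4,-41,0,0,0,0],[4,-41,0,0,0,0],[4,-41,0,0,0,0]]]'
python3 -m creep '[[[4,-41,0,0,0,0],[4,-41,0,0,0,0],[4,-41,0,0,0,0],[4,-41,0,0,0,0],[4,-41,0,0,0,0]]]'
```

```text
time: 0.57
tool_pos: [0.3451, 0.2932, 0.4023]
tool_rot: [-3.14, -0.002, 2.054]
contact_force: [0.9, 0.0, -0.1]
opening: 0.0921
time: 0.98
tool_pos: [0.4537, 0.1149, 0.4021]
tool_rot: [-3.139, -0.003, 1.546]
contact_force: [0.4, 0.4, 0.3]
opening: 0.0916
time: 1.4
tool_pos: [0.4749, -0.0922, 0.4011]
tool_rot: [-3.14, -0.004, 1.545]
contact_force: [1.4, 0.9, 0.6]
opening: 0.092
time: 1.82
tool_pos: [0.4925, -0.2999, 0.4002]
tool_rot: [-3.138, -0.005, 1.543]
contact_force: [1.1, -0.2, -0.0]
opening: 0.092
```

```bash
python3 -m creep '[[[5,-40,0,0,0,4],[5,-40,0,0,0,0],[0,-6,-40,0,0,0],[0,0,-40,0,0,0],[0,0,-40,0,0,0]]]'
python3 -m creep '[[[0,0,-40,0,0,0],[0,0,-35,0,0,0],[0,0,-18,0,0,0],[0,0,0,0,0,0]]]'
python3 - <<'E'
from h import *
print(robot.observe()['tool_pos'])
im,m,P=cam('scene');cv2.imwrite('pics/s1.png',im[150:420,80:420])
E
```

```text
time: 2.23
tool_pos: [0.5017, -0.4008, 0.2852]
tool_rot: [3.129, 0.015, 1.607]
contact_force: [0.0, -0.7, -0.3]
opening: 0.0919
time: 2.57
tool_pos: [0.4988, -0.4003, 0.1786]
tool_rot: [3.138, 0.006, 1.605]
contact_force: [0.1, -0.1, 1.6]
opening: 0.0915
[ 0.49879112 -0.40027247  0.17856264]
```

View pics/s1.png

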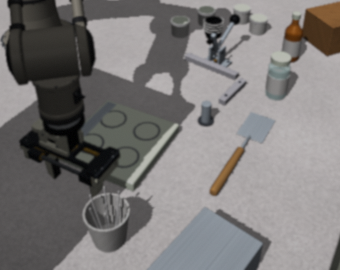

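The gripper stands right of the board (crop about (65,165)), clear of the spoon cup at (105,222). I'll raise it slightly and push left.

```bash
python3 -m creep '[[[4,0,9,0,0,0],[0,12,0,0,0,0],[0,12,0,0,0,0],[0,10,0,0,0,0],[0,10,0,0,0,0]]]'
python3 -m creep '[[[0,10,0,0,0,0],[0,10,0,0,0,0],[0,8,0,0,0,0],[0,0,0,0,0,0]]]'
cat > track.py <<'E'
from h import *
S=np.array([.5347,.0018]); W=np.radians(-6.05)
# board pose from ring marks in top view: dark circles found by Hough
def board(save=None):
    im,m,P=cam('top'); g=cv2.cvtColor(im,cv2.COLOR_BGR2GRAY)
    k=4; G=cv2.resize(cv2.createCLAHE(4,(8,8)).apply(g),None,fx=k,fy=k,interpolation=cv2.INTER_CUBIC)
    if save: cv2.imwrite(save,im)
    c=cv2.HoughCircles(G,cv2.HOUGH_GRADIENT,1,80,param1=80,param2=22,minRadius=36,maxRadius=50)
    out=[] if c is None else [(onz(m,P,(x+.5)/k-.5,(y+.5)/k-.5,.025)*1000,r) for x,y,r in c[0]]
    return [(round(float(p[0])),round(float(p[1])),round(float(r))) for p,r in out]
if __name__=='__main__':
    import sys
    print(board(sys.argv[1] if len(sys.argv)>1 else None)); print(robot.observe()['tool_pos'],robot.observe()['contact_force'])
E
python3 track.py pics/t2.png
```

```text
time: 3.03
tool_pos: [0.5045, -0.3578, 0.1965]
tool_rot: [3.131, 0.015, 1.603]
contact_force: [-1.5, -7.6, -4.5]
opening: 0.0918
time: 3.37
tool_pos: [0.5051, -0.3255, 0.1994]
tool_rot: [3.128, 0.019, 1.605]
contact_force: [-0.1, -0.9, -0.9]
opening: 0.0917
[(557, -259, 46), (477, 289, 44), (376, 242, 47), (554, -170, 45), (468, -263, 37), (507, 424, 40), (589, 388, 44), (745, 90, 42), (722, 280, 44)]
[ 0.50512255 -0.32591896  0.19938403] [ 0.61822272  0.65948915 -0.15527709]
```

```bash
python3 -m creep '[[[0,-15,0,0,0,0],[0,-5,35,0,0,0],[-20,10,40,0,0,-7],[-30,20,0,0,0,-7],[-30,20,0,0,0,-7]]]'
python3 -m creep '[[[-30,30,0,0,0,-7],[-20,35,0,0,0,-7],[0,10,0,0,0,-7],[0,0,0,0,0,-7],[0,0,0,0,0,-7]]]'
python3 -m creep '[[[0,0,0,0,0,-7],[0,0,0,0,0,-7],[0,0,0,0,0,-7],[0,0,0,0,0,-7],[0,0,0,0,0,-6]]]'
```

```text
time: 3.83
tool_pos: [0.4267, -0.301, 0.2747]
tool_rot: [3.125, 0.013, 1.232]
contact_force: [0.2, -0.5, -1.0]
opening: 0.0917
time: 4.25
tool_pos: [0.3691, -0.2245, 0.2766]
tool_rot: [3.129, 0.013, 0.607]
contact_force: [1.3, -0.3, 0.5]
opening: 0.0921
time: 4.67
tool_pos: [0.3696, -0.229, 0.2782]
tool_rot: [3.13, 0.012, -0.005]
contact_force: [-0.2, -0.2, 0.6]
opening: 0.0922
```

```bash
python3 -m creep '[[[0,5,-40,0.6,-0.7,2],[0,2,-40,0,0,0],[0,0,-10,0,0,0],[10,0,0,0,0,0],[10,0,0,0,0,0]]]'
python3 -m creep '[[[10,0,-2,0,0,0],[10,0,-1,0,0,0],[10,0,-1,0,0,0],[10,0,-1,0,0,0]]]'
python3 -m creep '[[[10,0,-1,0,0,0],[10,0,-1,0,0,0],[6,0,0,0,0,0],[0,0,0,0,0,0]]]'
python3 track.py pics/t3.png
```

```text
time: 5.08
tool_pos: [0.3915, -0.2279, 0.1872]
tool_rot: [3.138, -0.006, 0.017]
contact_force: [-0.4, -0.1, -0.8]
opening: 0.0917
time: 5.42
tool_pos: [0.4327, -0.229, 0.1853]
tool_rot: [-3.14, 0.008, 0.019]
contact_force: [-8.1, -0.6, 2.5]
opening: 0.0915
time: 5.75
tool_pos: [0.4626, -0.23, 0.187]
tool_rot: [-3.139, 0.012, 0.022]
contact_force: [-2.6, 0.1, -1.4]
opening: 0.0918
[(615, -171, 45), (478, 290, 45), (376, 245, 49), (617, -260, 45), (511, 424, 40), (416, 350, 44), (524, -172, 37), (579, 371, 41), (646, -491, 46), (722, 276, 38), (745, 92, 42)]
[ 0.46241177 -0.230066    0.18701682] [ 0.19868524  0.07262668 -0.61598721]
```

```bash
python3 -m creep '[[[-15,0,0,0,0,0],[-3,0,40,0,0,0],[0,-20,40,0,0,7],[10,-30,0,0,0,7],[10,-30,0,0,0,7]]]' 1 20
python3 -m creep '[[[10,-30,0,0,0,7],[10,-15,0,0,0,7],[5,0,0,0,0,7],[0,0,0,0,0,7],[0,0,0,0,0,7]]]'
python3 -m creep '[[[0,0,0,0,0,7],[0,0,0,0,0,7],[0,0,0,0,0,7],[0,0,0,0,0,7],[0,0,0,0,0,6]]]'
```

```text
time: 6.22
tool_pos: [0.4645, -0.3083, 0.2738]
tool_rot: [3.141, 0.01, 0.398]
contact_force: [0.6, -0.3, -0.5]
opening: 0.0631
time: 6.63
tool_pos: [0.4925, -0.364, 0.2826]
tool_rot: [3.118, 0.008, 1.021]
contact_force: [0.1, 0.2, -1.1]
opening: 0.0298
time: 7.05
tool_pos: [0.4936, -0.3661, 0.288]
tool_rot: [3.106, 0.013, 1.632]
contact_force: [0.1, -0.5, -0.3]
opening: 0.0008
```

```bash
python3 -m creep '[[[1,3,-40,0.6,2,0],[0,3,-40,0,0,0],[0,3,-18,0,0,0],[0,10,0,0,0,0],[0,8,0,0,0,0]]]'
python3 -m creep '[[[0,8,0,0,0,0],[0,4,0,0,0,0],[0,4,0,0,0,0],[0,4,0,0,0,0]]]'
python3 track.py pics/t4.png
```

```text
time: 7.47
tool_pos: [0.4962, -0.3417, 0.1948]
tool_rot: [3.127, 0.013, 1.635]
contact_force: [-0.2, 0.4, 0.6]
opening: 0.0005
time: 7.8
tool_pos: [0.4974, -0.3201, 0.2004]
tool_rot: [3.121, 0.021, 1.636]
contact_force: [-2.0, -2.5, -2.3]
opening: 0.0007
[(617, -257, 45), (476, 287, 40), (376, 242, 46), (526, -256, 37), (619, -168, 46), (527, -167, 37), (417, 354, 49), (587, 385, 40), (511, 425, 43), (722, 279, 44), (746, 94, 45), (643, -498, 45)]
[ 0.49747973 -0.31948439  0.20051175] [-0.29115737 -1.84032977  0.42067936]
```

```bash
python3 -m creep '[[[0,-4,-14,1.2,1.2,0],[0,4,-1,0,0,0],[0,5,-1,0,0,0],[0,5,-1,0,0,0],[0,3,-1,0,0,0]]]'
python3 -m creep '[[[-11,7.6,-1,0,0,-3],[-10.6,8.2,-1.5,0,0,-3],[-10.2,8.7,-1.5,0,0,-3],[-9.7,9.2,-1.5,0,0,-3],[-9.2,9.7,-1.5,0,0,-3]]]'
python3 track.py pics/t5.png
```

```text
time: 8.27
tool_pos: [0.4988, -0.3108, 0.1886]
tool_rot: [3.131, 0.014, 1.636]
contact_force: [-5.3, -11.1, 0.2]
opening: 0.0001
time: 8.68
tool_pos: [0.4511, -0.2703, 0.1871]
tool_rot: [3.109, 0.027, 1.36]
contact_force: [1.9, -2.9, -0.3]
opening: 0.0005
[(476, 287, 40), (376, 242, 47), (599, -245, 44), (512, -220, 46), (622, -158, 45), (537, -138, 40), (509, 412, 43), (417, 354, 39), (588, 387, 43), (747, 95, 40), (722, 281, 44), (418, 498, 46)]
[ 0.44949938 -0.26843954  0.18668119] [-1.07083059 -1.40019989  1.95713315]
```

```bash
python3 -m creep '[[[12,-7,-1,1.9,1.5,0],[12,-3,-1,0,0,-3],[-1,9,-1,0,0,-4],[-1,9,-1,0,0,-4],[-0.5,9,-1,0,0,-4]]]'
python3 -m creep '[[[0,9,-1.5,0,0,-4],[0.5,8.5,-1.5,0,0,-4]]]'
python3 track.py pics/t6.png
```

```text
time: 9.15
tool_pos: [0.4655, -0.2633, 0.186]
tool_rot: [-3.132, 0.023, 1.104]
contact_force: [-11.9, -14.9, 4.5]
opening: 0.0126
time: 9.32
tool_pos: [0.4624, -0.2534, 0.1859]
tool_rot: [-3.133, 0.04, 0.968]
contact_force: [-36.2, -37.1, 14.7]
opening: 0.0278
[(497, -199, 37), (416, 350, 45), (476, 287, 40), (377, 244, 48), (618, -157, 46), (578, -239, 45), (535, -117, 36), (514, 427, 47), (587, 385, 40), (631, -455, 45), (746, 94, 45), (722, 281, 44)]
[ 0.4611025  -0.25242743  0.18560768] [-35.40951961 -20.42246781  19.42100239]
```

```bash
python3 -m creep '[[[-5,-10,0,1.6,-1.7,4],[-17,8,0,0,0,4],[0,0,0,0,0,0],[0,0,0,0,0,0],[4,8,-0.5,0,0,0]]]' 1 60
python3 -m creep '[[[-5.6,11.7,-1,0,0,-4],[-4.8,12.1,-1,0,0,-4],[-4,12.4,-1,0,0,-4],[-3.1,12.7,-1,0,0,-4]]]'
python3 track.py pics/t7.png
```

```text
time: 9.78
tool_pos: [0.4414, -0.2492, 0.1875]
tool_rot: [-3.138, 0.003, 1.109]
contact_force: [-0.5, -0.0, -0.3]
opening: 0.0
time: 10.12
tool_pos: [0.425, -0.2061, 0.1874]
tool_rot: [3.134, 0.021, 0.83]
contact_force: [-23.9, -23.7, 14.4]
opening: 0.0005
[(613, -158, 45), (376, 242, 47), (477, 289, 44), (543, -103, 36), (417, 351, 45), (593, 389, 49), (558, -233, 40), (511, 426, 37), (488, -175, 36), (722, 281, 44), (747, 90, 43)]
[ 0.42428723 -0.20424518  0.18736315] [-20.16894715 -15.10817037  15.83097108]
```

```bash
python3 -m creep '[[[-3.9,12.6,0,0.9,-0.8,0],[-3,12.8,0,0,0,-3],[-2.2,13,0,0,0,-4],[-1.2,13.1,0,0,0,-4],[-0.3,13.2,0,0,0,-4]]]'
python3 track.py pics/t8.png
```

```text
time: 10.58
tool_pos: [0.4057, -0.1397, 0.1873]
tool_rot: [-3.128, 0.024, 0.562]
contact_force: [-14.2, -9.6, 8.5]
opening: 0.0006
[(523, -201, 46), (475, 288, 41), (547, -76, 46), (505, 446, 44), (597, -146, 40), (579, 372, 42), (412, 348, 43), (744, 91, 40), (724, 277, 40)]
[ 0.4054503  -0.13755953  0.18715825] [-11.42053516  -1.01146557   7.17975531]
```

```bash
python3 -m creep '[[[-0.6,14.1,0,0,-1.6,-1],[0.3,14,0,0,0,-4],[1.3,14,0,0,0,-4],[2.3,13.8,0,0,0,-4],[3.2,13.7,0,0,0,-4]]]'
python3 track.py pics/t9.png
```

```text
time: 11.05
tool_pos: [0.4055, -0.064, 0.1868]
tool_rot: [-3.127, 0.023, 0.252]
contact_force: [-4.5, -4.1, 1.3]
opening: 0.0005
[(474, 287, 43), (558, -52, 46), (375, 240, 49), (582, -141, 45), (495, -161, 37), (512, 423, 42), (722, 279, 44), (590, 387, 45), (415, 350, 45), (746, 95, 44)]
[ 0.40582319 -0.06226132  0.18674336] [-4.6652831   3.30434742  0.94548313]
```

View pics/t9.png

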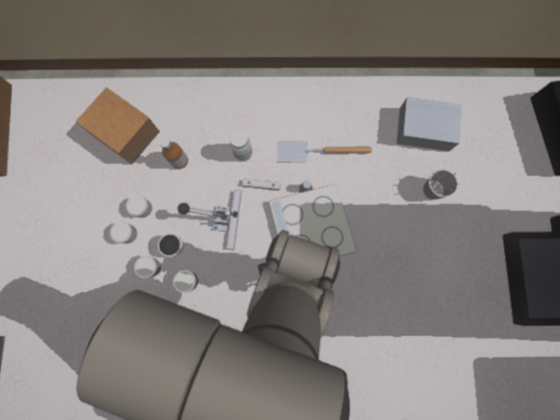

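The clamp is open, and the board at (312,225) is turned about 20° short of home, with its strip now on the left at (280,215). I'll continue the arc.

```bash
python3 -m creep '[[[3.5,13,0,-0.5,-1.5,-4],[4.3,12.7,0,0,0,-4],[5.3,12.4,0,0,0,-4],[6.1,12,0,0,0,-4],[6.9,11,0,0,0,-4]]]'
python3 track.py pics/t10.png
```

```text
time: 11.52
tool_pos: [0.4261, 0.0036, 0.1856]
tool_rot: [-3.135, 0.025, -0.102]
contact_force: [-5.3, -2.1, 2.8]
opening: 0.0003
[(570, -129, 45), (480, -123, 46), (378, 241, 45), (514, 429, 38), (588, 387, 43), (574, -39, 45), (473, 286, 44), (746, 93, 43), (722, 279, 44), (414, 350, 44)]
[0.42691978 0.00501547 0.18564152] [-2.99581385  3.06655987  1.14649027]
```

```bash
python3 -m creep '[[[-12,0,0,0,-1.4,0],[-3,0,40,0,0,0],[10,-20,40,0,0,7],[10,-30,0,0,0,7],[10,-30,0,0,0,7]]]' -1
python3 -m creep '[[[15,-30,0,0,0,7],[15,-30,0,0,0,7],[15,-30,0,0,0,7],[15,-20,0,0,0,7],[4,-15,0,0,0,7]]]'
python3 -m creep '[[[0,-5,0,0,0,7],[0,0,0,0,0,7],[0,0,0,0,0,7],[0,0,0,0,0,7],[0,0,0,0,0,6]]]'
```

```text
time: 11.98
tool_pos: [0.4431, -0.0693, 0.2673]
tool_rot: [-3.132, 0.004, 0.281]
contact_force: [-0.3, -0.5, -0.6]
opening: 0.0293
time: 12.4
tool_pos: [0.514, -0.2013, 0.2712]
tool_rot: [3.141, -0.003, 0.902]
contact_force: [-0.2, -0.3, 0.6]
opening: 0.0625
time: 12.82
tool_pos: [0.5194, -0.2104, 0.271]
tool_rot: [3.134, -0.003, 1.516]
contact_force: [-0.2, -0.5, -0.2]
opening: 0.0912
```

```bash
python3 -m creep '[[[-12,0,0,0,0,-3],[-7,0,-35,0,0,0],[0,0,-40,0,0,0],[0,0,-9,0,0,0],[1.2,10,0,0,0,0]]]'
python3 -m creep '[[[1.3,11.9,-0.5,0,0,0],[1.3,11.9,-1,0,0,0],[1.3,11.9,-1,0,0,0],[1.3,11.9,-1,0,0,0]]]'
python3 track.py
```

```text
time: 13.23
tool_pos: [0.5057, -0.2007, 0.1876]
tool_rot: [3.121, 0.002, 1.478]
contact_force: [-0.5, -0.1, 0.9]
opening: 0.0918
time: 13.57
tool_pos: [0.5117, -0.152, 0.1877]
tool_rot: [3.124, 0.008, 1.483]
contact_force: [-2.9, -5.1, -3.4]
opening: 0.092
[(579, -2, 44), (489, 7, 38), (573, -91, 45), (512, 423, 42), (580, 371, 43), (472, 287, 43), (743, 90, 39), (646, -493, 45), (722, 276, 38)]
[ 0.51191333 -0.14989885  0.18786182] [-0.16279369  1.69917524  0.90133448]
```

```bash
python3 -m creep '[[[1.2,11,-1,0,0,0],[1.2,11,-1,0,0,0],[1.2,11,-1,0,0,0],[0.9,8,0,0,0,0],[0.6,5,0,0,0,0]]]'
python3 track.py
python3 -m creep '[[[0.4,4,0,0,0,0],[0,0,0,0,0,0]]]'
python3 track.py
```

```text
time: 14.03
tool_pos: [0.5174, -0.1048, 0.1912]
tool_rot: [3.123, 0.021, 1.491]
contact_force: [-21.6, -57.2, -0.9]
opening: 0.0914
[(583, 44, 44), (492, 50, 47), (590, 388, 46), (506, 445, 43), (749, 96, 47), (721, 280, 43)]
[ 0.51744406 -0.10516254  0.19140688] [-11.76011247 -30.63527487  -2.44837026]
time: 14.25
tool_pos: [0.5176, -0.1053, 0.1939]
tool_rot: [3.121, 0.029, 1.489]
contact_force: [0.7, 0.6, 0.2]
opening: 0.0919
[(583, 42, 45), (493, 51, 46), (511, 424, 40), (579, 373, 44), (721, 280, 43), (793, 104, 37)]
[ 0.5180502  -0.10509433  0.19422572] [ 0.73529512 -0.47646634  0.64110447]
```

```bash
python3 -m creep '[[[-1,-12,0,0,-1,0],[0,-3,40,0,0,0],[-10,0,40,0,0,-7],[-25,20,0,0,0,-7],[-25,25,0,0,0,-7]]]'
python3 -m creep '[[[-25,25,0,0,0,-7],[-20,25,0,0,0,-7],[-5,20,0,0,0,-7],[0,0,0,0,0,-7],[0,0,0,0,0,-7]]]'
python3 -m creep '[[[0,0,0,0,0,-7],[0,0,0,0,0,-7],[0,0,0,0,0,-7],[0,0,0,0,0,-7],[0,0,0,0,0,-7]]]'
```

```text
time: 14.72
tool_pos: [0.4618, -0.075, 0.2816]
tool_rot: [3.088, 0.02, 1.116]
contact_force: [0.3, 1.5, -0.3]
opening: 0.0916
time: 15.13
tool_pos: [0.4063, 0.0046, 0.2895]
tool_rot: [3.08, 0.009, 0.495]
contact_force: [-1.0, -0.1, 0.5]
opening: 0.0921
time: 15.55
tool_pos: [0.4073, 0.0103, 0.2963]
tool_rot: [3.08, -0.006, -0.132]
contact_force: [0.1, 0.8, -0.4]
opening: 0.0919
```

```bash
python3 -m creep '[[[-3,0,-35,3.5,-0.4,1.5],[0,0,-40,0,0,0],[0,0,-32,0,0,0],[0,0,0,0,0,0]]]'
python3 -m creep '[[[8,-0.8,0,0,0,0],[8,-0.8,-0.5,0,0,0],[5,-0.5,-0.5,0,0,0],[4,-0.4,0,0,0,0],[4,-0.4,0,0,0,0]]]'
python3 track.py pics/t11.png
```

```text
time: 15.88
tool_pos: [0.408, 0.0134, 0.1933]
tool_rot: [-3.137, -0.027, -0.116]
contact_force: [-1.5, 0.3, 0.5]
opening: 0.0915
time: 16.3
tool_pos: [0.4292, 0.0147, 0.1952]
tool_rot: [-3.136, 0.013, -0.105]
contact_force: [-12.6, -7.3, -3.5]
opening: 0.0916
[(576, -46, 45), (377, 240, 43), (585, 42, 45), (514, 429, 38), (474, 289, 44), (721, 279, 43), (580, 373, 44), (748, 90, 43)]
[0.42930867 0.01468198 0.19527641] [-13.52192574  -4.73586694  -4.31455412]
```

```bash
python3 -m creep '[[[-12,1,0,0,0,0],[-8,0,40,0,0,0],[0,10,40,0,0,7],[0,20,40,0,0,7],[0,38,20,0,0,7]]]' 1 60
python3 -m creep '[[[10,38,0,0,0,7],[10,38,0,0,0,7],[20,35,0,0,0,7],[30,25,0,0,0,7],[30,25,0,0,0,7]]]'
python3 -m creep '[[[30,20,0,0,0,7],[20,10,0,0,0,7],[0,5,0,0,0,7],[0,0,0,0,0,7],[0,0,0,0,0,7]]]'
```

```text
time: 16.77
tool_pos: [0.4109, 0.0783, 0.3402]
tool_rot: [-3.139, 0.014, 0.266]
contact_force: [2.6, 0.7, 0.8]
opening: 0.0631
time: 17.18
tool_pos: [0.51, 0.2501, 0.367]
tool_rot: [3.13, -0.022, 0.895]
contact_force: [0.8, 0.4, 0.2]
opening: 0.0296
time: 17.6
tool_pos: [0.5649, 0.2964, 0.3863]
tool_rot: [3.11, -0.041, 1.519]
contact_force: [-0.3, -0.1, -1.5]
opening: 0.0006
```

```bash
python3 -m creep '[[[0,-1,-40,-2.3,1.9,-3],[0,0,-40,0,0,0],[0,0,-36,0,0,0],[0,0,0,0,0,0]]]'
python3 -m creep '[[[-1,-10,0,0,0,0],[-1,-10,0,0,0,0],[-0.5,-6,0,0,0,0],[-1,-8,8,0,0,0]]]'
python3 - <<'E'
from h import *
im,m,P=cam('scene');cv2.imwrite('pics/s2.png',cv2.resize(im[90:290,200:400],None,fx=2.5,fy=2.5))
E
```

```text
time: 17.93
tool_pos: [0.5659, 0.2987, 0.2861]
tool_rot: [3.116, -0.01, 1.478]
contact_force: [-1.2, -0.5, -0.9]
opening: 0.0003
time: 18.27
tool_pos: [0.5634, 0.2643, 0.305]
tool_rot: [3.106, -0.016, 1.481]
contact_force: [-1.1, -0.8, 0.2]
opening: 0.0007
```

View pics/s2.png

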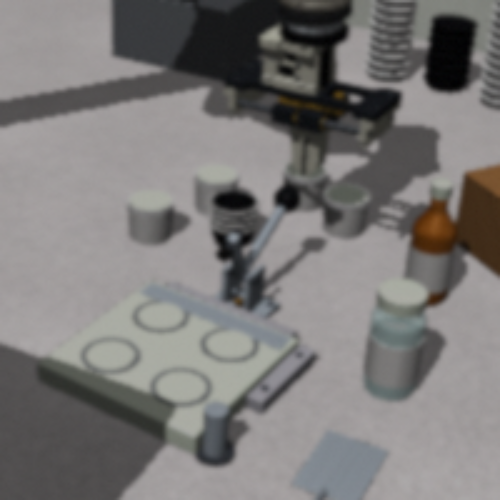

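The board is home and the fingers stand just beyond the ball at (287,195), but too high. I'll lower them and push.

```bash
python3 -m creep '[[[0,4,-40,0,2,0],[0,0,-4,0,0,0],[-1,-8,-1,0,0,0],[-1,-9,5,0,0,0],[-1,-9,6,0,0,0]]]'
python3 -m creep '[[[-1,-10,7,0,0,0],[-1,-10,7,0,0,0],[-1,-11,5,0,0,0],[-1,-11,5,0,0,0],[-1,-12,4,0,0,0]]]'
python3 -m creep '[[[-1,-12,3,0,0,0],[-1,-12,2,0,0,0],[0,0,0,0,0,0]]]'
python3 - <<'E'
from h import *
im,m,P=cam('scene');cv2.imwrite('pics/s3.png',cv2.resize(im[90:290,200:400],None,fx=2.5,fy=2.5))
E
```

```text
time: 18.73
tool_pos: [0.5629, 0.2428, 0.2863]
tool_rot: [3.12, -0.032, 1.477]
contact_force: [-3.1, 21.8, 10.3]
opening: 0.0006
time: 19.15
tool_pos: [0.5558, 0.191, 0.3306]
tool_rot: [3.104, -0.051, 1.481]
contact_force: [0.5, 0.3, -0.2]
opening: 0.0006
time: 19.4
tool_pos: [0.5536, 0.1614, 0.3404]
tool_rot: [3.097, -0.05, 1.479]
contact_force: [0.1, 0.6, -0.3]
opening: 0.0005
```

View pics/s3.png

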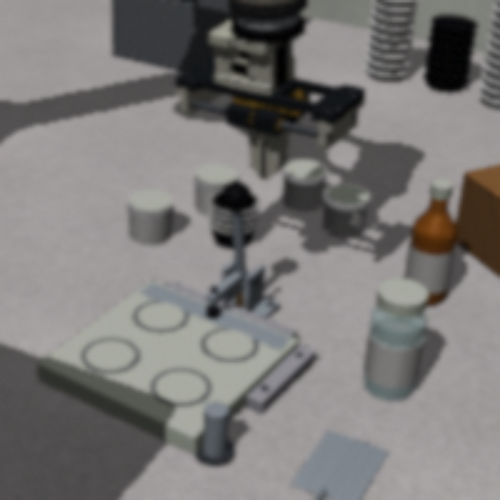

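The clamp is shut: its handle stands upright at (236,190) and its arm is on the strip at (213,312). Next are the tubs, with the nearest one (about (376,235)) first.

```bash
python3 -m creep '[[[0,25,15,2.5,2.5,-6],[-20,10,10,0,0,-7],[-30,10,0,0,0,-7],[-35,10,0,0,0,-7],[-35,8,0,0,0,-7]]]' -1
python3 -m creep '[[[-35,5,0,0,0,-7],[-28,5,0,0,0,-5],[0,0,0,0,0,0]]]'
cat > tubs.py <<'E'
from h import *
import sys
def circ(name,z=.05,px=None):
    im,m,P=cam(name); g=cv2.cvtColor(im,cv2.COLOR_BGR2GRAY); cv2.imwrite('pics/w_last.png',im)
    return im,m,P,g
# tub lids: bright, unsaturated blobs of right size in top view (z=50 mm)
im,m,P=cam('top'); k=4
sub=im[150:310,60:300]; G=cv2.resize(cv2.cvtColor(sub,cv2.COLOR_BGR2GRAY),None,fx=k,fy=k,interpolation=cv2.INTER_CUBIC)
c=cv2.HoughCircles(G,cv2.HOUGH_GRADIENT,1,60,param1=60,param2=18,minRadius=36,maxRadius=48)
for x,y,r in (c[0] if c is not None else []):
    p=onz(m,P,(x+.5)/k-.5+60,(y+.5)/k-.5+150,.05)*1000; print('top',p[:2].round(),r)
im,m,P=cam('wrist'); cv2.imwrite('pics/w_last.png',im); g=cv2.medianBlur(cv2.cvtColor(im,cv2.COLOR_BGR2GRAY),5)
s=robot.observe(); h=P[2,3]-.05; R0=m['fx']*.03/h
c=cv2.HoughCircles(g,cv2.HOUGH_GRADIENT,1,R0,param1=80,param2=30,minRadius=int(R0*.85),maxRadius=int(R0*1.15))
print('R0',R0,'tool',s['tool_pos']*1000,s['tool_rot'])
T=T_tool(); tip=T[:3,3]+T[:3,2]*.159
for x,y,r in (c[0][:6] if c is not None else []):
    p=onz(m,P,x,y,.05)*1000; print('wrist',(x,y,r),p[:2].round(1))
E
python3 tubs.py
```

```text
time: 19.87
tool_pos: [0.4359, 0.2236, 0.3629]
tool_rot: [-3.132, -0.089, 0.864]
contact_force: [0.1, 1.0, 0.0]
opening: 0.0293
time: 20.12
tool_pos: [0.3647, 0.2348, 0.3611]
tool_rot: [-3.129, -0.084, 0.644]
contact_force: [-0.9, -0.9, 0.0]
opening: 0.0493
top [570. -47.] 44.0
top [494.  50.] 45.0
top [483. -36.] 46.3
top [584. 379.] 44.9
top [581.  39.] 41.6
top [469. 282.] 46.3
top [501. 436.] 40.2
top [375. 227.] 42.7
top [737.  90.] 41.6
top [714. 271.] 39.6
R0 35.234435832296484 tool [368.38466673 234.72595309 361.79227234] [-3.13067011 -0.08774022  0.64894683]
wrist (np.float32(317.5), np.float32(96.5), np.float32(37.2)) [472.8 279.2]
wrist (np.float32(215.5), np.float32(105.5), np.float32(31.5)) [416.6 341.6]
wrist (np.float32(513.5), np.float32(222.5), np.float32(36.8)) [494.4  76.6]
```

View pics/w_last.png

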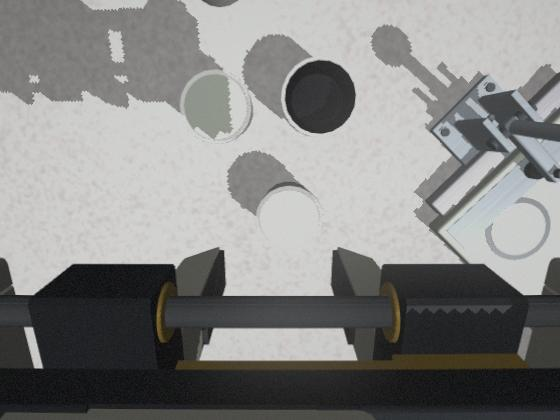

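The wrist view shows the tub lid at (289,215), another tub at (215,105) and the cup stack at (317,96). The tool has tilted 5°, so I'll straighten it.

```bash
cat > wt.py <<'E'
# wrist lid finder: bright low-gradient circle nearest the expected place (argv x y, mm, lid height argv z default 50)
from h import *
import sys
ex=np.array([float(sys.argv[1]),float(sys.argv[2])]); z=float(sys.argv[3])/1000 if len(sys.argv)>3 else .05
im,m,P=cam('wrist'); cv2.imwrite('pics/w_last.png',im)
g=cv2.createCLAHE(4,(6,6)).apply(cv2.cvtColor(im,cv2.COLOR_BGR2GRAY))
R0=m['fx']*.03/(P[2,3]-z); u,v=proj(m,P,[*ex/1000,z])
best=[]
for p2 in (30,22,15):
    c=cv2.HoughCircles(g,cv2.HOUGH_GRADIENT,1,8,param1=80,param2=p2,minRadius=int(R0*.88),maxRadius=int(R0*1.12))
    if c is None: continue
    best=[(x,y,r) for x,y,r in c[0] if np.hypot(x-u,y-v)<R0*1.5]
    if best: break
s=robot.observe(); print('R0 %.0f expect px %.0f %.0f'%(R0,u,v),'tool',(s['tool_pos']*1000).round(1),s['tool_rot'].round(3))
T=T_tool(); a=T[:3,3]+T[:3,2]*.159; print('grasp pt',(a*1000).round(1))
rv=(R.from_euler('xyz',[np.pi,0,s['tool_rot'][2]])*R.from_matrix(T[:3,:3]).inv()).as_rotvec(degrees=True); print('level by',rv.round(2))
for x,y,r in best[:4]:
    p=onz(m,P,x,y,z)*1000; print('px',(round(float(x)),round(float(y)),round(float(r))),'tub',p[:2].round(1),'move from tcp',(p[:2]-s['tool_pos'][:2]*1000).round(1))
E
python3 -m creep '[[[0,0,0,-3,4,0],[0,0,0,0,0,-1]]]'
python3 wt.py 376 230
```

```text
time: 20.38
tool_pos: [0.3701, 0.2348, 0.362]
tool_rot: [-3.131, 0.0, 0.634]
contact_force: [-0.9, 0.6, -0.7]
opening: 0.0705
R0 36 expect px 290 197 tool [370.4 234.9 362. ] [-3.131 -0.004  0.632]
grasp pt [369.9 236.7 203. ]
level by [-0.64 -0.18 -0.  ]
px (288, 186, 34) tub [381.9 237.1] move from tcp [11.5  2.2]
px (286, 196, 34) tub [374.3 232.5] move from tcp [ 3.9 -2.4]
```

```bash
python3 -m creep '[[[6,0,-35,-0.6,0,0],[0,0,-35,0,0,0],[0,0,0,0,0,0]]]'
python3 wt.py 377 235
```

```text
time: 20.68
tool_pos: [0.3805, 0.235, 0.2915]
tool_rot: [-3.141, -0.013, 0.63]
contact_force: [-1.1, -0.9, -1.3]
opening: 0.091
R0 47 expect px 274 235 tool [381.4 235.4 294. ] [ 3.141 -0.016  0.63 ]
grasp pt [383.5 236.8 135. ]
level by [-0.5   0.74  0.  ]
px (274, 236, 45) tub [375.6 234.8] move from tcp [-5.8 -0.5]
px (272, 226, 48) tub [380.6 240.1] move from tcp [-0.8  4.7]
```

View pics/w_last.png

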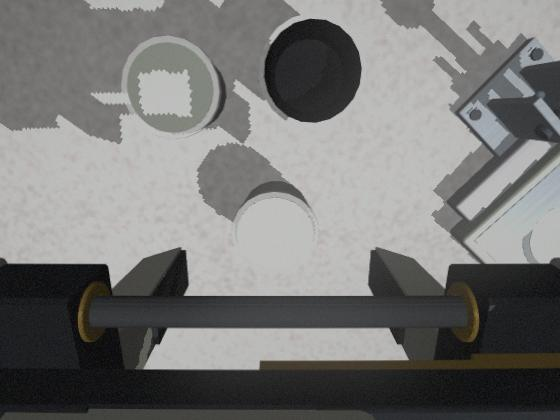

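The lid is centred at (275,237), i.e. at (376,235) mm, where it was at the start. Descending and gripping.

```bash
python3 -m creep '[[[-5.5,-0.5,-30,-0.5,0.7,0],[0,0,-38,0,0,0],[0,0,-38,0,0,0],[0,0,0,0,0,0]]]'
python3 - <<'E'
from h import *
s=robot.observe();print(s['tool_pos'],s['tool_rot'],s['opening'])
E
```

```text
time: 21.07
tool_pos: [0.3816, 0.2359, 0.1913]
tool_rot: [3.138, -0.018, 0.628]
contact_force: [-1.0, -0.8, -0.5]
opening: 0.0916
[0.38156878 0.23585143 0.19125244] [ 3.1379585  -0.01819192  0.62830725] 0.09156118882166325
```

```bash
python3 -m creep '[[[-6,-1,-2,-0.5,0.9,0],[-3,0,0,0,0,0]]]'
python3 - <<'E'
from h import *
s=robot.observe();T=T_tool();print(s['tool_pos'],s['tool_rot'],(T[:3,3]+T[:3,2]*.159))
E
```

```text
time: 21.23
tool_pos: [0.3744, 0.2352, 0.1916]
tool_rot: [3.14, -0.001, 0.627]
contact_force: [-1.5, -0.6, 0.2]
opening: 0.0916
[0.37439401 0.2351869  0.19159074] [ 3.13995548e+00 -1.47210008e-03  6.27258697e-01] [0.3747363  0.23511352 0.03259113]
```

```bash
python3 -m creep '[[[0,0,0,0,0,0],[0,0,0,0,0,0],[0,0,0,0,0,0],[0,0,0,0,0,0],[0,0,0,0,0,0]]]' 1 25
python3 -m creep '[[[0,0,20,0,0,0],[0,0,35,0,0,0],[0,0,35,0,0,0],[0,0,35,0,0,0]]]'
python3 -m creep '[[[14,-34,0,0,0,0],[14,-34,0,0,0,0],[14,-34,0,0,0,0],[14,-34,0,0,0,0]]]'
python3 -m creep '[[[14,-34,0,0,0,0],[14,-34,0,0,0,0],[14,-34,0,0,0,0],[12,-30,0,0,0,0],[0,0,0,0,0,0]]]'
python3 -c "
from h import *
s=robot.observe();T=T_tool();print(s['tool_pos'],(T[:3,3]+T[:3,2]*.159),s['opening'],(R.from_euler('xyz',[np.pi,0,s['tool_rot'][2]])*R.from_matrix(T[:3,:3]).inv()).as_rotvec(degrees=True))"
```

```text
time: 21.65
tool_pos: [0.3765, 0.2364, 0.2007]
tool_rot: [3.136, -0.018, 0.628]
contact_force: [0.3, -0.9, 0.2]
opening: 0.0631
time: 21.98
tool_pos: [0.3737, 0.2351, 0.325]
tool_rot: [3.14, -0.003, 0.628]
contact_force: [0.3, 0.4, -2.1]
opening: 0.059
time: 22.32
tool_pos: [0.4294, 0.1011, 0.3353]
tool_rot: [3.134, -0.023, 0.642]
contact_force: [0.9, 1.4, -1.5]
opening: 0.0591
time: 22.73
tool_pos: [0.4857, -0.0427, 0.3373]
tool_rot: [3.129, -0.025, 0.639]
contact_force: [0.5, -0.8, -1.5]
opening: 0.0589
[ 0.48567659 -0.04274715  0.33731435] [ 0.49009046 -0.0419197   0.17837778] 0.058894298998204773 [-0.2983359   1.59073204  0.00900004]
```

```bash
python3 -m creep '[[[0,4,-35,-0.3,1.6,0],[0,0,-35,0,0,0],[0,0,-20,0,0,0],[0,0,-3,0,0,0]]]'
cat > st.py <<'E'
from h import *
s=robot.observe();T=T_tool();print('tcp',(s['tool_pos']*1000).round(1),'grasp',((T[:3,3]+T[:3,2]*.159)*1000).round(1),'open',round(s['opening']*1000,1),'yaw',np.degrees(s['tool_rot'][2]).round(1),'F',s['contact_force'].round(1),'level',(R.from_euler('xyz',[np.pi,0,s['tool_rot'][2]])*R.from_matrix(T[:3,:3]).inv()).as_rotvec(degrees=True)[:2].round(1))
E
python3 st.py; python3 wt.py 485 -38 75
```

```text
time: 23.07
tool_pos: [0.4862, -0.0414, 0.2442]
tool_rot: [3.136, -0.004, 0.632]
contact_force: [-0.4, -0.2, -1.2]
opening: 0.059
tcp [486.2 -41.4 244.2] grasp [487.2 -41.8  85.2] open 59.0 yaw 36.2 F [-0.4 -0.2 -1.2] level [0.1 0.4]
R0 71 expect px 268 278 tool [486.4 -41.4 244.9] [ 3.136 -0.004  0.632]
grasp pt [487.5 -41.8  85.9]
level by [0.12 0.41 0.  ]
px (278, 302, 72) tub [477.2 -50. ] move from tcp [-9.1 -8.5]
px (278, 290, 65) tub [482.9 -45.8] move from tcp [-3.4 -4.4]
```

View pics/w_last.png

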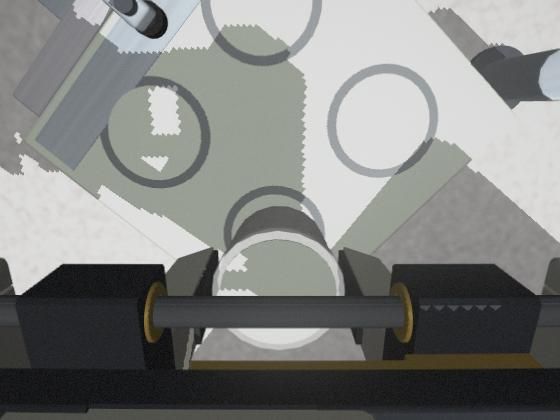

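The tub hangs upright, held by its lid at (278,290). Rings are visible at (156,132) and (383,120), and the target ring is partly hidden at about (275,237).

```bash
python3 -c "
from h import *
im,m,P=cam('wrist')
for n,p in dict(m2=(156,132),m3=(383,120),m4=(262,10),m1=(275,237)).items(): print(n,(onz(m,P,*p,.025)*1000).round(1))
for z in(.05,.075,.085,.095):
  q=onz(m,P,278,290,z)*1000; r=m['fx']*.03/(P[2,3]-z); print(z,q.round(1),r)
"; python3 st.py
```

```text
m2 [499.2  50.7  25. ]
m3 [579.4 -47.6  25. ]
m4 [584.2  38.4  25. ]
m1 [487.8 -40.1  25. ]
0.05 [471.  -54.5  50. ] 60.102523639920555
0.075 [482.5 -46.   75. ] 70.16724732111479
0.085 [487.  -42.6  85. ] 75.2047390767598
0.095 [491.6 -39.2  95. ] 81.02148519833534
tcp [487.  -41.4 246.5] grasp [488.6 -41.9  87.5] open 59.0 yaw 36.2 F [ 0.   0.3 -1. ] level [0.2 0.6]
```

```bash
python3 -m creep '[[[3,6,-4,0,0.6,0]]]'
for i in 1; do python3 -m creep '[[[0,0,-5,0,0,0]]]'; done; python3 st.py
python3 -m creep '[[[0,0,-5,0,0,0]]]'; python3 st.py
```

```text
time: 23.25
tool_pos: [0.4905, -0.0357, 0.2441]
tool_rot: [3.138, 0.001, 0.632]
contact_force: [0.9, -0.7, -1.9]
opening: 0.0591
time: 23.33
tool_pos: [0.4913, -0.0349, 0.2403]
tool_rot: [3.136, -0.001, 0.632]
contact_force: [0.1, 0.2, -2.0]
opening: 0.0589
tcp [491.3 -34.9 240.3] grasp [491.9 -35.5  81.3] open 58.9 yaw 36.2 F [ 0.1  0.2 -2. ] level [0.2 0.2]
time: 23.42
tool_pos: [0.4919, -0.0345, 0.2362]
tool_rot: [3.134, -0.003, 0.633]
contact_force: [0.5, -0.7, -1.2]
opening: 0.059
tcp [491.9 -34.5 236.2] grasp [492.9 -35.2  77.2] open 59.0 yaw 36.3 F [ 0.5 -0.7 -1.2] level [0.3 0.4]
```

```bash
python3 -m creep '[[[-3,-2,-4,0,0,0]]]';python3 -m creep '[[[-1,-0.5,-4,0,0,0]]]'; python3 st.py
python3 -m creep '[[[-0.5,-0.5,-4,0,0,0]]]'; python3 st.py
```

```text
time: 23.5
tool_pos: [0.4896, -0.0361, 0.2328]
tool_rot: [3.132, -0.005, 0.634]
contact_force: [2.3, -0.1, 22.4]
opening: 0.059
time: 23.58
tool_pos: [0.4893, -0.0365, 0.2313]
tool_rot: [3.129, -0.008, 0.634]
contact_force: [-8.2, 6.9, 40.2]
opening: 0.0589
tcp [489.3 -36.5 231.3] grasp [491.6 -37.4  72.3] open 58.9 yaw 36.3 F [-8.2  6.9 40.2] level [0.3 0.8]
time: 23.67
tool_pos: [0.489, -0.0365, 0.2304]
tool_rot: [3.127, -0.011, 0.634]
contact_force: [-11.3, 9.2, 39.3]
opening: 0.0589
tcp [489.  -36.5 230.4] grasp [491.8 -37.3  71.5] open 58.9 yaw 36.3 F [-11.3   9.2  39.3] level [0.3 1. ]
```

```bash
python3 -m creep '[[[0,0,3,0,0.8,0],[0,0,0,0,0,0],[0,0,0,0,0,0]]]' -1; python3 st.py
python3 -m creep '[[[0,0,0,0,0,0],[0,0,0,0,0,0],[0,0,0,0,0,0],[0,0,35,0,0,0],[0,0,35,0,0,0]]]'
python3 -m creep '[[[0,0,25,0,0,0],[-20,0,0,0,0,0]]]'; python3 wt.py 486 -38 75
```

```text
time: 23.92
tool_pos: [0.4891, -0.0364, 0.2364]
tool_rot: [3.131, -0.004, 0.635]
contact_force: [0.6, -0.5, -1.2]
opening: 0.0747
tcp [489.1 -36.4 236.4] grasp [490.7 -37.4  77.4] open 74.7 yaw 36.4 F [ 0.6 -0.5 -1.2] level [0.4 0.6]
time: 24.33
tool_pos: [0.4869, -0.0364, 0.3007]
tool_rot: [-3.141, 0.006, 0.635]
contact_force: [0.8, 0.1, 0.7]
opening: 0.0918
time: 24.5
tool_pos: [0.4699, -0.0371, 0.3312]
tool_rot: [3.135, -0.001, 0.635]
contact_force: [0.9, -0.3, -0.2]
opening: 0.0918
R0 45 expect px 290 203 tool [465.  -36.4 328.8] [3.141 0.005 0.635]
grasp pt [464.4 -36.9 169.8]
level by [ 0.21 -0.22 -0.  ]
px (292, 194, 41) tub [492.6 -35.5] move from tcp [27.6  0.8]
px (292, 204, 40) tub [486.8 -39.9] move from tcp [21.9 -3.5]
```

View pics/w_last.png

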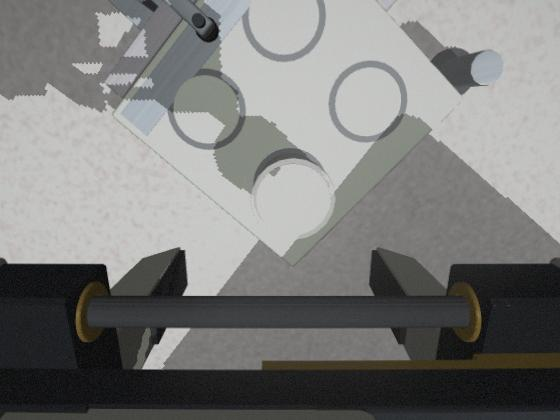

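The first tub stands upright on its ring, lid at (292,200). Now to the tub at (414,342).

```bash
python3 -m creep '[[[-15,25,15,0,0,0],[-15,35,0,0,0,7],[-10,38,0,0,0,7],[-5,40,0,0,0,7],[0,40,0,0,0,7]]]'
python3 -m creep '[[[0,40,0,0,0,7],[0,40,0,0,0,7],[0,40,0,0,0,7],[0,40,0,0,0,7],[-3,35,0,0,0,7]]]'
python3 -m creep '[[[0,0,0,0,0,7],[0,0,0,0,0,7],[0,0,0,0,0,7],[0,0,0,0,0,7]]]'
python3 wt.py 414 342; python3 tubs.py | grep top
```

```text
time: 24.97
tool_pos: [0.417, 0.1409, 0.3425]
tool_rot: [3.141, 0.008, 1.127]
contact_force: [1.5, 1.2, -0.3]
opening: 0.0921
time: 25.38
tool_pos: [0.4111, 0.3454, 0.3393]
tool_rot: [-3.138, 0.01, 1.754]
contact_force: [0.5, -0.6, 0.5]
opening: 0.0919
time: 25.72
tool_pos: [0.4086, 0.3543, 0.3343]
tool_rot: [-3.133, 0.008, 2.254]
contact_force: [0.1, -0.4, -0.1]
opening: 0.0917
R0 40 expect px 275 219 tool [408.5 354.1 334.2] [-3.132  0.008  2.261]
grasp pt [408.2 352.2 175.2]
level by [ 0.68 -0.12  0.  ]
px (276, 228, 43) tub [419.6 336.6] move from tcp [ 11.  -17.5]
px (274, 212, 43) tub [408.7 346.2] move from tcp [ 0.2 -7.9]
top [581.  41.] 44.4
top [571. -46.] 43.3
top [471. 280.] 40.5
top [583. 377.] 42.7
top [492.  51.] 46.3
top [507. 415.] 41.8
top [415. 342.] 43.8
top [491. -38.] 44.6
top [713. 269.] 38.8
top [738.  90.] 41.6
```

```bash
python3 -m creep '[[[6,-12,-30,0.7,0,0],[0,0,-38,0,0,0],[0,0,-20,0,0,0],[0,0,0,0,0,0]]]'; python3 st.py; python3 wt.py 415 342
```

```text
time: 26.2
tool_pos: [0.4158, 0.3409, 0.2454]
tool_rot: [3.136, -0.001, 2.225]
contact_force: [0.2, -1.4, -0.2]
opening: 0.092
tcp [415.8 340.9 245.4] grasp [416.4 341.6  86.4] open 92.0 yaw 127.5 F [ 0.2 -1.4 -0.2] level [-0.3  0.2]
R0 60 expect px 274 251 tool [416.  341.2 246.9] [ 3.134e+00 -1.000e-03  2.226e+00]
grasp pt [416.9 342.   87.9]
level by [-0.31  0.29  0.  ]
px (270, 240, 66) tub [409.6 345.8] move from tcp [-6.5  4.7]
```

```bash
python3 -m creep '[[[-2,0,-35,-0.3,0.3,0],[0,0,-27,0,0,0]]]'; python3 st.py
python3 -m creep '[[[-0.5,-0.3,-2,0,0,0],[-0.5,-0.3,-2,0,0,0],[-0.5,-0.3,-2,0,0,0],[-0.5,-0.3,-2,0,0,0],[-0.5,-0.3,-2,0,0,0]]]' 1 25; python3 st.py
python3 -m creep '[[[0,0,-2,0,0,0],[0,0,-1,0,0,0]]]'; python3 st.py
```

```text
time: 26.42
tool_pos: [0.4168, 0.3426, 0.1904]
tool_rot: [3.128, 0.001, 2.22]
contact_force: [-0.8, -0.4, -1.0]
opening: 0.0921
tcp [416.8 342.6 190.4] grasp [418.6 343.7  31.4] open 92.1 yaw 127.2 F [-0.8 -0.4 -1. ] level [-0.4  0.7]
time: 26.83
tool_pos: [0.4157, 0.3418, 0.1837]
tool_rot: [3.125, 0.001, 2.214]
contact_force: [-1.1, -1.4, 1.2]
opening: 0.0631
tcp [415.7 341.8 183.7] grasp [417.9 343.3  24.8] open 63.1 yaw 126.9 F [-1.1 -1.4  1.2] level [-0.5  0.8]
time: 27.0
tool_pos: [0.4156, 0.3419, 0.1834]
tool_rot: [3.123, 0.002, 2.214]
contact_force: [-1.0, 0.7, 0.2]
opening: 0.0595
tcp [415.6 341.9 183.4] grasp [418.2 343.5  24.4] open 59.5 yaw 126.9 F [-1.   0.7  0.2] level [-0.6  0.9]
```

```bash
python3 -m creep '[[[0,0,25,0,0,0],[0,0,38,0,0,0],[0,0,38,0,0,0],[0,0,38,0,0,0],[0,0,30,0,0,0]]]'; python3 st.py
python3 -m creep '[[[2,-40,0,0,0,0],[2,-40,0,0,0,0],[2,-40,0,0,0,0],[2,-40,0,0,0,0]]]'
python3 -m creep '[[[5,-40,0,0,0,0],[10,-35,0,0,0,0],[20,-30,0,0,0,0],[35,-15,0,0,0,0],[38,0,0,0,0,0]]]'
python3 -m creep '[[[35,0,0,0,0,0],[15,0,0,0,0,0],[0,0,0,0,0,0]]]'; python3 st.py
```

```text
time: 27.42
tool_pos: [0.4128, 0.3401, 0.3542]
tool_rot: [3.135, 0.0, 2.213]
contact_force: [1.0, 0.4, -0.2]
opening: 0.0592
tcp [412.8 340.1 354.2] grasp [413.6 340.6 195.2] open 59.2 yaw 126.8 F [ 1.   0.4 -0.2] level [-0.2  0.3]
time: 27.75
tool_pos: [0.4205, 0.1824, 0.3663]
tool_rot: [3.108, 0.005, 2.224]
contact_force: [1.9, -0.3, -1.2]
opening: 0.0588
time: 28.17
tool_pos: [0.5243, 0.0508, 0.3711]
tool_rot: [3.105, 0.009, 2.22]
contact_force: [0.4, 0.4, -1.2]
opening: 0.0592
time: 28.42
tool_pos: [0.581, 0.0471, 0.3726]
tool_rot: [3.099, 0.014, 2.214]
contact_force: [-1.1, 0.5, -0.8]
opening: 0.059
tcp [581.   47.1 372.6] grasp [587.7  49.4 213.7] open 59.0 yaw 126.8 F [-1.1  0.5 -0.8] level [-0.8  2.4]
```

```bash
python3 -m creep '[[[3,-5,-35,-0.8,2.4,0],[0,0,-38,0,0,0],[0,0,-38,0,0,0],[0,0,-25,0,0,0]]]'; python3 st.py
```

```text
time: 28.75
tool_pos: [0.5844, 0.042, 0.2413]
tool_rot: [3.128, 0.012, 2.214]
contact_force: [-0.7, 0.6, -1.4]
opening: 0.0592
tcp [584.4  42.  241.3] grasp [587.2  41.8  82.4] open 59.2 yaw 126.8 F [-0.7  0.6 -1.4] level [0.1 1. ]
```

```bash
python3 -m creep '[[[0,0,-12,0,1,0],[0,0,-10,0,0,0],[0,0,-4,0,0,0]]]'; python3 st.py
python3 -m creep '[[[-0.5,0,-4,0,0,0]]]'; python3 st.py
```

```text
time: 29.0
tool_pos: [0.5813, 0.0426, 0.2109]
tool_rot: [-3.133, -0.005, 2.214]
contact_force: [-0.2, -0.3, -0.5]
opening: 0.059
tcp [581.3  42.6 210.9] grasp [579.7  42.5  51.9] open 59.0 yaw 126.9 F [-0.2 -0.3 -0.5] level [ 0.  -0.6]
time: 29.08
tool_pos: [0.5809, 0.0426, 0.2081]
tool_rot: [-3.134, -0.004, 2.215]
contact_force: [-11.8, -5.6, 29.5]
opening: 0.059
tcp [580.9  42.6 208.1] grasp [579.4  42.4  49.1] open 59.0 yaw 126.9 F [-11.8  -5.6  29.5] level [ 0.1 -0.5]
```

```bash
python3 -m creep '[[[4,-1,4,0,-0.5,0],[3,0,-2,0,0,0]]]'; python3 st.py
python3 -m creep '[[[0,0,-3,0,0,0]]]'; python3 st.py
```

```text
time: 29.25
tool_pos: [0.5883, 0.0416, 0.2131]
tool_rot: [3.139, 0.004, 2.215]
contact_force: [0.1, 0.2, -0.6]
opening: 0.0592
tcp [588.3  41.6 213.1] grasp [588.9  41.4  54.1] open 59.2 yaw 126.9 F [ 0.1  0.2 -0.6] level [0.1 0.2]
time: 29.33
tool_pos: [0.5892, 0.0416, 0.2115]
tool_rot: [3.137, 0.006, 2.215]
contact_force: [0.4, -0.0, -0.5]
opening: 0.0591
tcp [589.2  41.6 211.5] grasp [590.5  41.3  52.5] open 59.1 yaw 126.9 F [ 0.4 -0.  -0.5] level [0.1 0.4]
```

```bash
python3 -m creep '[[[-4,0,-3.5,0,0,0]]]'; python3 st.py
python3 -m creep '[[[-0.5,0,-1,0,0,0],[-0.5,0,-1,0,0,0],[-0.5,0,0,0,0,0],[0,0,0,0,0,0],[0,0,0,0,0,0]]]' -1;python3 st.py
python3 -m creep '[[[0,0,0,0,0,0],[0,0,20,0,0,0],[0,0,38,0,0,0],[0,0,38,0,0,0],[0,0,35,0,0,0]]]'; python3 st.py
```

```text
time: 29.42
tool_pos: [0.5862, 0.0416, 0.209]
tool_rot: [3.134, 0.008, 2.215]
contact_force: [-0.2, 0.2, -0.7]
opening: 0.059
tcp [586.2  41.6 209. ] grasp [587.9  41.3  50. ] open 59.0 yaw 126.9 F [-0.2  0.2 -0.7] level [0.1 0.6]
time: 29.83
tool_pos: [0.5837, 0.0418, 0.2068]
tool_rot: [3.134, 0.008, 2.215]
contact_force: [-0.5, 0.3, 0.4]
opening: 0.0877
tcp [583.7  41.8 206.8] grasp [585.4  41.5  47.8] open 87.7 yaw 126.9 F [-0.5  0.3  0.4] level [0.1 0.6]
time: 30.25
tool_pos: [0.5806, 0.0419, 0.333]
tool_rot: [-3.134, -0.005, 2.215]
contact_force: [0.5, 0.4, -0.5]
opening: 0.0917
tcp [580.6  41.9 333. ] grasp [579.2  41.8 174. ] open 91.7 yaw 126.9 F [ 0.5  0.4 -0.5] level [ 0.  -0.5]
```

```bash
python3 -m creep '[[[0,0,38,0,0,0],[0,0,30,0,0,7],[0,38,0,0,0,7],[0,38,0,0,0,7],[0,38,0,0,0,7]]]'
python3 -m creep '[[[0,38,0,0,0,7],[0,38,0,0,0,7],[0,38,0,0,0,6],[0,38,0,0,0,0],[0,38,0,0,0,0]]]'
python3 -m creep '[[[0,20,0,0,0,0],[0,0,-30,0,0,0]]]'; python3 st.py; python3 wt.py 580 376; python3 tubs.py | grep top
```

```text
time: 30.67
tool_pos: [0.5813, 0.1517, 0.4163]
tool_rot: [3.14, 0.013, 2.709]
contact_force: [1.4, -0.7, -0.4]
opening: 0.0917
time: 31.08
tool_pos: [0.5797, 0.3497, 0.4187]
tool_rot: [3.138, 0.016, 3.077]
contact_force: [1.0, 0.4, -0.1]
opening: 0.0913
time: 31.25
tool_pos: [0.5781, 0.3786, 0.3939]
tool_rot: [3.13, 0.026, 3.085]
contact_force: [1.8, 0.2, 0.9]
opening: 0.0914
tcp [578.1 378.6 393.9] grasp [582.3 380.3 234.9] open 91.4 yaw 176.8 F [1.8 0.2 0.9] level [-0.6  1.5]
R0 33 expect px 270 181 tool [577.2 377.  383.1] [3.138 0.012 3.085]
grasp pt [579.2 377.5 224.1]
level by [-0.16  0.72 -0.  ]
px (272, 186, 32) tub [584.4 376.8] move from tcp [ 7.2 -0.2]
top [571. -47.] 43.3
top [473. 279.] 39.4
top [508. 415.] 42.7
top [591.  44.] 43.6
top [492.  50.] 36.6
top [575. 361.] 39.5
top [483.   4.] 38.5
top [491. -39.] 44.7
top [736.  89.] 38.0
```

```bash
python3 -m creep '[[[4,0,-36,-0.2,0.8,0],[0,0,-36,0,0,0],[0,0,-36,0,0,0],[0,0,-25,0,0,0]]]'; python3 st.py; python3 wt.py 581 376
```

```text
time: 31.73
tool_pos: [0.5853, 0.3704, 0.263]
tool_rot: [3.136, 0.015, 3.077]
contact_force: [-0.3, -0.4, -1.0]
opening: 0.0917
tcp [585.3 370.4 263. ] grasp [587.8 371.2 104. ] open 91.7 yaw 176.3 F [-0.3 -0.4 -1. ] level [-0.3  0.9]
R0 55 expect px 284 228 tool [584.6 369.7 258.3] [3.139 0.009 3.076]
grasp pt [586.1 370.   99.3]
level by [-0.1   0.55 -0.  ]
px (290, 242, 59) tub [590.1 378.7] move from tcp [5.5 9. ]
```

View pics/w_last.png

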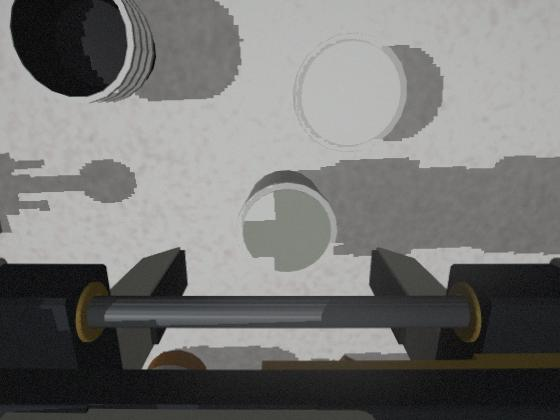

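The lid is at (289,227), so the tub is at about (582,378) mm.

```bash
python3 -m creep '[[[-3,9,-36,-0.1,0.5,0],[0,0,-34,0,0,0],[0,0,-2,0,0,0]]]'; python3 st.py
```

```text
time: 32.03
tool_pos: [0.5847, 0.3754, 0.1911]
tool_rot: [3.14, 0.005, 3.071]
contact_force: [-0.9, -0.7, -0.7]
opening: 0.0915
tcp [584.7 375.4 191.1] grasp [585.5 375.7  32.1] open 91.5 yaw 175.9 F [-0.9 -0.7 -0.7] level [-0.1  0.3]
```

```bash
python3 -m creep '[[[-3,3,-2,0,0,0],[-1,0.5,-2,0,0,0],[-0.5,0,-2,0,0,0],[-0.5,0,-1,0,0,0],[-0.5,0,-1,0,0,0]]]' 1 25
python3 -m creep '[[[0,0,-1,0,0,0],[0,0,-1,0,0,0]]]'; python3 st.py
python3 -m creep '[[[0,0,25,0,0,0],[0,0,38,0,0,0],[0,0,38,0,0,0],[0,0,38,0,0,0],[0,0,38,0,0,0]]]'; python3 -m creep '[[[0,0,35,0,0,0]]]'; python3 st.py
```

```text
time: 32.45
tool_pos: [0.5827, 0.3783, 0.1938]
tool_rot: [3.134, 0.016, 3.068]
contact_force: [1.3, -0.9, 0.4]
opening: 0.0631
time: 32.62
tool_pos: [0.5831, 0.3785, 0.1944]
tool_rot: [3.132, 0.019, 3.068]
contact_force: [-0.6, -0.3, -2.8]
opening: 0.0592
tcp [583.1 378.5 194.4] grasp [586.3 379.8  35.4] open 59.2 yaw 175.8 F [-0.6 -0.3 -2.8] level [-0.5  1.1]
time: 33.03
tool_pos: [0.5795, 0.3768, 0.3656]
tool_rot: [-3.139, -0.002, 3.068]
contact_force: [0.9, 0.4, -1.3]
opening: 0.059
time: 33.12
tool_pos: [0.5792, 0.3767, 0.403]
tool_rot: [-3.139, -0.001, 3.068]
contact_force: [0.3, 0.8, -0.6]
opening: 0.0587
tcp [579.2 376.7 403. ] grasp [578.9 376.3 244. ] open 58.7 yaw 175.8 F [ 0.3  0.8 -0.6] level [ 0.1 -0.1]
```

```bash
python3 -m creep '[[[0,-38,0,0,0,0],[0,-38,0,0,0,0],[0,-38,0,0,0,0],[0,-38,0,0,0,0],[0,-38,0,0,0,-7]]]'
python3 -m creep '[[[0,-38,0,0,0,-7],[0,-38,0,0,0,-7],[0,-38,0,0,0,-7],[0,-38,0,0,0,-7],[0,-38,0,0,0,-7]]]'
python3 -m creep '[[[0,-38,0,0,0,-5],[0,0,0,0,0,0]]]'; python3 st.py
```

```text
time: 33.53
tool_pos: [0.5766, 0.1891, 0.4174]
tool_rot: [3.129, 0.022, 2.96]
contact_force: [0.9, -0.1, -1.3]
opening: 0.0591
time: 33.95
tool_pos: [0.5738, -0.0093, 0.4193]
tool_rot: [3.128, 0.024, 2.332]
contact_force: [1.2, -0.1, -1.4]
opening: 0.0592
time: 34.12
tool_pos: [0.5729, -0.0552, 0.4197]
tool_rot: [3.129, 0.027, 2.228]
contact_force: [0.2, -0.4, -0.9]
opening: 0.0592
tcp [572.9 -55.2 419.7] grasp [577.2 -57.4 260.8] open 59.2 yaw 127.6 F [ 0.2 -0.4 -0.9] level [0.8 1.5]
```

```bash
python3 -m creep '[[[3,5,-36,0.8,1.5,0],[0,0,-38,0,0,0],[0,0,-38,0,0,0],[0,0,-38,0,0,0],[0,0,-25,0,0,0]]]'; python3 st.py
```

```text
time: 34.53
tool_pos: [0.5763, -0.0542, 0.2485]
tool_rot: [3.127, 0.016, 2.221]
contact_force: [-1.3, -0.1, -1.3]
opening: 0.0591
tcp [576.3 -54.2 248.5] grasp [579.7 -54.9  89.6] open 59.1 yaw 127.3 F [-1.3 -0.1 -1.3] level [0.2 1.2]
```

```bash
python3 -m creep '[[[2,4,-14,0.2,1.2,0],[0,0,-10,0,0,0],[0,0,-4,0,0,0]]]'; python3 st.py
python3 -m creep '[[[-0.5,0,-3,0,0,0]]]'; python3 st.py
```

```text
time: 34.78
tool_pos: [0.5765, -0.0499, 0.2163]
tool_rot: [-3.135, -0.005, 2.223]
contact_force: [-13.7, -4.6, 36.2]
opening: 0.0592
tcp [576.5 -49.9 216.3] grasp [575.2 -49.9  57.3] open 59.2 yaw 127.4 F [-13.7  -4.6  36.2] level [ 0.  -0.5]
time: 34.87
tool_pos: [0.5762, -0.0499, 0.216]
tool_rot: [-3.136, -0.003, 2.224]
contact_force: [-9.1, 3.5, 32.8]
opening: 0.0585
tcp [576.2 -49.9 216. ] grasp [575.2 -50.1  57. ] open 58.5 yaw 127.4 F [-9.1  3.5 32.8] level [ 0.1 -0.4]
```

Contact made; releasing.

```bash
python3 -m creep '[[[0,0,2,0,0,0],[-0.5,0,-1,0,0,0],[-0.5,0,-1,0,0,0],[-0.5,0,-1,0,0,0],[-0.5,0,-1,0,0,0]]]' -1
python3 -m creep '[[[-0.5,0,0,0,0,0],[0,0,0,0,0,0],[0,0,20,0,0,0],[0,0,38,0,0,0],[0,0,38,0,0,0]]]'
python3 -m creep '[[[0,0,38,0,0,0],[0,0,38,0,0,0],[0,0,30,0,0,0],[0,0,0,0,0,0]]]'; python3 st.py; python3 tubs.py | grep top
```

```text
time: 35.28
tool_pos: [0.5754, -0.0499, 0.2181]
tool_rot: [3.141, 0.005, 2.226]
contact_force: [-1.0, -0.4, 0.7]
opening: 0.0878
time: 35.7
tool_pos: [0.5719, -0.0494, 0.3066]
tool_rot: [-3.129, -0.011, 2.226]
contact_force: [1.3, -0.5, 0.5]
opening: 0.0917
time: 36.03
tool_pos: [0.5715, -0.0493, 0.4239]
tool_rot: [-3.135, -0.004, 2.226]
contact_force: [-0.7, -0.2, 0.5]
opening: 0.0917
tcp [571.5 -49.3 423.9] grasp [570.2 -49.4 264.9] open 91.7 yaw 127.6 F [-0.7 -0.2  0.5] level [ 0.  -0.5]
top [473. 279.] 39.4
top [511. 416.] 46.3
top [714. 270.] 40.2
```

```bash
python3 -m creep '[[[-5,38,0,0,0,0],[-5,38,0,0,0,0],[-5,38,0,0,0,0],[-5,38,0,0,0,7],[-5,38,0,0,0,7]]]'
python3 -m creep '[[[-5,38,0,0,0,7],[-5,38,0,0,0,7],[-5,38,0,0,0,7],[-5,38,0,0,0,7],[-5,38,0,0,0,6]]]'
python3 -m creep '[[[-5,38,0,0,0,0],[-5,35,0,0,0,0],[0,0,-30,0,0,0]]]'; python3 st.py; python3 tubs.py | grep top
```

```text
time: 36.55
tool_pos: [0.5446, 0.139, 0.4081]
tool_rot: [-3.117, -0.019, 2.461]
contact_force: [0.8, 0.6, -0.1]
opening: 0.0918
time: 36.97
tool_pos: [0.5157, 0.3375, 0.3956]
tool_rot: [-3.104, -0.035, 3.073]
contact_force: [1.2, -0.7, -0.1]
opening: 0.092
time: 37.22
tool_pos: [0.5024, 0.4209, 0.3626]
tool_rot: [-3.107, -0.036, 3.086]
contact_force: [0.3, -0.2, 0.2]
opening: 0.0918
tcp [502.4 420.9 362.6] grasp [496.3 415.7 203.8] open 91.8 yaw 176.8 F [ 0.3 -0.2  0.2] level [ 1.9 -2.2]
top [471. 280.] 40.5
top [493.  51.] 45.2
top [591.  45.] 43.8
top [577. -47.] 41.6
top [504. 399.] 40.5
top [712. 269.] 37.7
top [487. -38.] 39.4
```

```bash
python3 -m creep '[[[4,-6,-36,1.9,-2.2,0],[0,0,-38,0,0,0],[0,0,-15,0,0,0]]]'; python3 st.py; python3 wt.py 507 415
```

```text
time: 37.57
tool_pos: [0.5064, 0.4074, 0.2645]
tool_rot: [-3.127, -0.014, 3.083]
contact_force: [-0.5, 0.1, 0.3]
opening: 0.0921
tcp [506.4 407.4 264.5] grasp [504.  405.2 105.6] open 92.1 yaw 176.7 F [-0.5  0.1  0.3] level [ 0.8 -0.9]
R0 54 expect px 295 244 tool [506.3 406.8 262.5] [-3.125 -0.017  3.083]
grasp pt [503.4 404.3 103.5]
level by [ 0.92 -1.06 -0.01]
px (298, 258, 58) tub [515.8 416.7] move from tcp [9.5 9.8]
px (296, 246, 59) tub [507.9 415.8] move from tcp [1.6 8.9]
px (292, 254, 50) tub [512.9 412.6] move from tcp [6.6 5.7]
```

View pics/w_last.png

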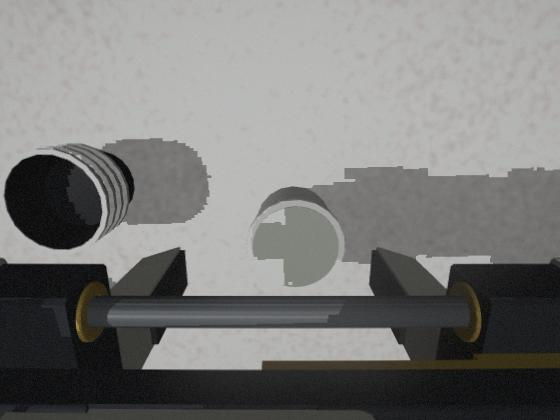

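The lid is centred at (297,243), so the tub is at (507,416) mm.

```bash
python3 -m creep '[[[1,9,-36,0.9,-1,0],[0,0,-36,0,0,0],[0,0,-2,0,0,0]]]'; python3 st.py
```

```text
time: 37.87
tool_pos: [0.5093, 0.412, 0.19]
tool_rot: [-3.14, -0.001, 3.078]
contact_force: [-0.9, -1.0, -0.8]
opening: 0.0918
tcp [509.3 412.  190. ] grasp [509.2 411.9  31. ] open 91.8 yaw 176.3 F [-0.9 -1.  -0.8] level [ 0.1 -0. ]
```

```bash
python3 -m creep '[[[-2,4,-2,0,0,0],[-1,1,-2,0,0,0],[-0.5,0,-2,0,0,0],[-0.5,0,-1,0,0,0],[-0.5,0,-1,0,0,0]]]' 1 25
python3 -m creep '[[[0,0,-1,0,0,0],[0,0,-1,0,0,0]]]'; python3 st.py
python3 -m creep '[[[0,0,25,0,0,0],[0,0,38,0,0,0],[0,0,38,0,0,0],[0,0,38,0,0,0],[0,0,20,0,0,0]]]'; python3 st.py
```

```text
time: 38.28
tool_pos: [0.5074, 0.4163, 0.1888]
tool_rot: [3.14, 0.004, 3.075]
contact_force: [0.4, -2.5, 1.9]
opening: 0.0633
time: 38.45
tool_pos: [0.5077, 0.4165, 0.1891]
tool_rot: [3.138, 0.007, 3.075]
contact_force: [0.1, 0.1, -1.4]
opening: 0.0592
tcp [507.7 416.5 189.1] grasp [508.8 417.   30.1] open 59.2 yaw 176.2 F [ 0.1  0.1 -1.4] level [-0.2  0.4]
time: 38.87
tool_pos: [0.5048, 0.4148, 0.3472]
tool_rot: [-3.136, -0.006, 3.075]
contact_force: [0.3, 1.6, -0.1]
opening: 0.0592
tcp [504.8 414.8 347.2] grasp [503.7 413.9 188.2] open 59.2 yaw 176.2 F [ 0.3  1.6 -0.1] level [ 0.3 -0.4]
```

```bash
python3 -m creep '[[[-10,-38,20,0,0,0],[-12,-38,10,0,0,7],[-12,-38,0,0,0,7],[-12,-38,0,0,0,7],[-12,-38,0,0,0,7]]]'
python3 -m creep '[[[-12,-38,0,0,0,7],[-12,-38,0,0,0,7],[10,-38,0,0,0,1],[20,-35,0,0,0,0],[25,-20,0,0,0,0]]]'
python3 -m creep '[[[20,-5,0,0,0,0],[0,0,0,0,0,0]]]'; python3 st.py
```

```text
time: 39.28
tool_pos: [0.4459, 0.2302, 0.3831]
tool_rot: [3.14, 0.011, -2.707]
contact_force: [0.6, -0.2, -1.1]
opening: 0.0591
time: 39.7
tool_pos: [0.4708, 0.0598, 0.3859]
tool_rot: [3.14, 0.011, -2.452]
contact_force: [1.7, 0.1, -1.0]
opening: 0.0589
time: 39.87
tool_pos: [0.4939, 0.0494, 0.3871]
tool_rot: [-3.139, 0.014, -2.458]
contact_force: [-0.4, 0.3, -1.1]
opening: 0.0591
tcp [493.9  49.4 387.1] grasp [495.9  50.5 228.1] open 59.1 yaw -140.8 F [-0.4  0.3 -1.1] level [-0.4  0.7]
```

```bash
python3 -m creep '[[[1,1,-36,-0.4,0.7,0],[0,0,-38,0,0,0],[0,0,-38,0,0,0],[0,0,-20,0,0,0]]]'; python3 st.py
python3 -m creep '[[[0,0,-10,0,0,0],[0,0,0,0,0,0]]]'; python3 st.py
```

```text
time: 40.2
tool_pos: [0.4961, 0.0496, 0.2579]
tool_rot: [-3.129, 0.013, -2.46]
contact_force: [-0.8, -0.0, -2.8]
opening: 0.0593
tcp [496.1  49.6 257.9] grasp [498.9  49.4  98.9] open 59.3 yaw -141.0 F [-0.8 -0.  -2.8] level [0.1 1. ]
time: 40.37
tool_pos: [0.4936, 0.0504, 0.243]
tool_rot: [-3.136, 0.006, -2.46]
contact_force: [-0.8, 1.0, -1.5]
opening: 0.0592
tcp [493.6  50.4 243. ] grasp [494.9  50.3  84. ] open 59.2 yaw -140.9 F [-0.8  1.  -1.5] level [0.1 0.5]
```

```bash
python3 -m creep '[[[2,1,-14,0,0.3,0],[0.5,0,-9,0,0,0],[0.5,0,-4,0,0,0]]]'; python3 st.py
python3 -m creep '[[[0,0,-3,0,0,0]]]'; python3 st.py
```

```text
time: 40.62
tool_pos: [0.4965, 0.0524, 0.2172]
tool_rot: [-3.137, 0.004, -2.458]
contact_force: [0.3, -0.7, 0.1]
opening: 0.0589
tcp [496.5  52.4 217.2] grasp [497.4  52.3  58.2] open 58.9 yaw -140.8 F [ 0.3 -0.7  0.1] level [0.1 0.3]
time: 40.7
tool_pos: [0.4967, 0.0526, 0.2145]
tool_rot: [-3.137, 0.004, -2.458]
contact_force: [0.8, 0.3, -1.4]
opening: 0.0588
tcp [496.7  52.6 214.5] grasp [497.7  52.4  55.5] open 58.8 yaw -140.8 F [ 0.8  0.3 -1.4] level [0.1 0.4]
```

```bash
python3 -m creep '[[[0,0,-3,0,0,0]]]'; python3 st.py
python3 -m creep '[[[0,0,1,0,0,0],[0,0,-1,0,0,0],[0,0,-1,0,0,0],[0,0,-1,0,0,0],[0,0,-1,0,0,0]]]' -1
python3 -m creep '[[[0,0,0,0,0,0],[0,0,0,0,0,0],[0,0,20,0,0,0],[0,0,38,0,0,0],[0,0,38,0,0,0]]]'
python3 -m creep '[[[-20,-5,38,0,0,0],[-30,-10,10,0,0,0],[-25,0,0,0,0,0],[0,0,0,0,0,0]]]'; python3 st.py; python3 tubs.py|grep top
python3 -c "
from h import *
im,m,P=cam('scene');cv2.imwrite('pics/s4.png',cv2.resize(im[130:290,220:380],None,fx=3.5,fy=3.5))
for z in (.05,.075):
  for x,y in((577,-47),(591,45),(487,-38)): pass
"
```

```text
time: 40.78
tool_pos: [0.497, 0.0525, 0.2133]
tool_rot: [-3.135, 0.005, -2.458]
contact_force: [-10.0, -3.9, 34.0]
opening: 0.0592
tcp [497.   52.5 213.3] grasp [498.3  52.2  54.3] open 59.2 yaw -140.8 F [-10.   -3.9  34. ] level [0.1 0.5]
time: 41.2
tool_pos: [0.4982, 0.0525, 0.214]
tool_rot: [-3.13, 0.012, -2.457]
contact_force: [0.2, -0.0, -0.1]
opening: 0.088
time: 41.62
tool_pos: [0.4954, 0.0525, 0.3047]
tool_rot: [3.141, -0.002, -2.458]
contact_force: [1.0, -0.6, 0.3]
opening: 0.0917
time: 41.95
tool_pos: [0.4206, 0.0374, 0.3602]
tool_rot: [-3.132, 0.008, -2.457]
contact_force: [0.4, 0.3, 0.4]
opening: 0.0918
tcp [420.6  37.4 360.2] grasp [422.5  37.  201.2] open 91.8 yaw -140.8 F [0.4 0.3 0.4] level [0.1 0.7]
top [471. 280.] 40.5
top [593.  44.] 44.1
top [713. 268.] 37.8
top [578. -47.] 42.2
```

View pics/s4.png

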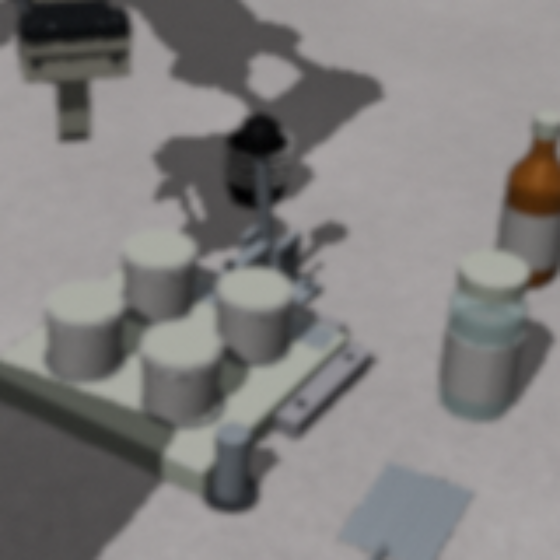

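All four tubs stand upright on the board, lids at (85,304), (159,248), (255,291) and (181,346), and the clamp is shut with its handle at (262,140). I'll check those positions against the marks before opening the clamp.

```bash
python3 -c "
from h import *
m=viewer.camera_model('scene');P=np.array(m['pose'])
for p in ((85,304),(159,248),(255,291),(181,346)): print((onz(m,P,p[0]/3.5+220-.36,p[1]/3.5+130-.36,.075)*1000).round(1))
m=viewer.camera_model('top');P=np.array(m['pose'])
for x,y in((593,44),(578,-47),(487,-38)):
  u,v=proj(m,P,[x/1000,y/1000,.05]); print('top',(onz(m,P,u,v,.075)*1000).round(1))
"
```

```text
[490.  -40.3  75. ]
[498.7  53.2  75. ]
[589.1  37.9  75. ]
[575.4 -50.3  75. ]
top [587.3  42.3  75. ]
top [572.7 -46.5  75. ]
top [483.9 -37.7  75. ]
```

Every tub is within about 5 mm of its mark. I'll close the gripper, turn it and go to the board side of the ball.

```bash
python3 -m creep '[[[0,0,0,0,0,-7],[0,0,0,0,0,-7],[0,0,0,0,0,-7],[0,0,0,0,0,-7],[0,0,0,0,0,-7]]]' 1 60
python3 -m creep '[[[0,0,0,0,0,-7],[0,0,0,0,0,-7],[0,0,0,0,0,-7],[0,0,0,0,0,-7],[0,0,0,0,0,-7]]]'
python3 -m creep '[[[0,0,0,0,0,-7],[0,0,0,0,0,-7],[0,0,0,0,0,-7],[0,0,0,0,0,-7],[0,0,0,0,0,-7]]]'
python3 -m creep '[[[0,0,0,0,0,-7],[0,0,0,0,0,-7],[0,0,0,0,0,-7],[0,0,0,0,0,-7]]]'; python3 st.py
```

```text
time: 42.52
tool_pos: [0.4292, 0.0374, 0.3566]
tool_rot: [-3.132, 0.006, -3.081]
contact_force: [0.5, 0.4, 0.9]
opening: 0.0633
time: 42.93
tool_pos: [0.4349, 0.0377, 0.3522]
tool_rot: [-3.131, 0.001, 2.577]
contact_force: [-0.5, 0.1, -0.2]
opening: 0.0296
time: 43.35
tool_pos: [0.4405, 0.038, 0.3475]
tool_rot: [-3.126, -0.004, 1.952]
contact_force: [-0.2, 0.4, -0.0]
opening: 0.0011
time: 43.68
tool_pos: [0.445, 0.0383, 0.3436]
tool_rot: [-3.121, -0.005, 1.452]
contact_force: [0.4, -0.7, 0.3]
opening: 0.0005
tcp [445.   38.3 343.6] grasp [441.9  39.4 184.6] open 0.5 yaw 83.2 F [ 0.4 -0.7  0.3] level [-0.4 -1.1]
```

```bash
python3 -m creep '[[[30,8,0,-0.4,-1.1,0],[33,8,0,0,0,0],[25,10,-8,0,0,0],[10,5,-8,0,0,0]]]'; python3 st.py
```

```text
time: 44.02
tool_pos: [0.5488, 0.0703, 0.3242]
tool_rot: [-3.138, 0.001, 1.443]
contact_force: [-0.9, 0.1, 0.2]
opening: 0.0006
tcp [548.8  70.3 324.2] grasp [548.3  70.3 165.2] open 0.6 yaw 82.7 F [-0.9  0.1  0.2] level [ 0.  -0.2]
```

```bash
python3 -m creep '[[[-5,0,-8,0,0,0],[0,6,0,0,0,0],[0.5,8,0,0,0,0],[0.8,8,0,0,0,0]]]'; python3 st.py
python3 -m creep '[[[1,10,0,0,0,0],[1,10,0,0,0,0],[1,10,0,0,0,0]]]'; python3 st.py
python3 -m creep '[[[1,11,-1,0,0,0],[1,11,-1,0,0,0],[1,11,-1,0,0,0],[1,11,-1,0,0,0]]]'; python3 st.py
```

```text
time: 44.35
tool_pos: [0.5505, 0.0942, 0.3094]
tool_rot: [-3.132, 0.002, 1.442]
contact_force: [-0.5, -4.7, 3.9]
opening: 0.0001
tcp [550.5  94.2 309.4] grasp [548.9  94.1 150.4] open 0.1 yaw 82.6 F [-0.5 -4.7  3.9] level [ 0.  -0.6]
time: 44.6
tool_pos: [0.554, 0.1264, 0.3107]
tool_rot: [-3.133, 0.004, 1.442]
contact_force: [-0.6, -1.9, -0.1]
opening: 0.0005
tcp [554.  126.4 310.7] grasp [552.6 126.  151.7] open 0.5 yaw 82.6 F [-0.6 -1.9 -0.1] level [ 0.1 -0.5]
time: 44.93
tool_pos: [0.5579, 0.1764, 0.3073]
tool_rot: [-3.135, 0.002, 1.443]
contact_force: [-0.5, 0.5, 0.7]
opening: 0.0004
tcp [557.9 176.4 307.3] grasp [556.8 176.3 148.3] open 0.4 yaw 82.7 F [-0.5  0.5  0.7] level [ 0.  -0.4]
```

```bash
python3 -m creep '[[[0,0,38,0,0,0],[0,0,38,0,0,0],[-15,0,30,0,0,0],[-38,0,0,0,0,0],[-38,0,0,0,0,0]]]'
python3 -m creep '[[[-38,10,0,0,0,0],[-30,38,0,0,0,0],[0,38,0,0,0,0],[0,0,0,0,0,0]]]'; python3 st.py
python3 -c "
from h import *
a=cam('scene')[0][130:290,220:380]; b=cam('top')[0][160:300,150:330]
a=cv2.resize(a,(400,400)); b=cv2.resize(b,(400,311)); b=cv2.copyMakeBorder(b,0,89,0,0,cv2.BORDER_CONSTANT)
cv2.imwrite('pics/fin.png',np.hstack([a,b]))"; python3 tubs.py | grep top
```

```text
time: 45.35
tool_pos: [0.4684, 0.1838, 0.4137]
tool_rot: [-3.133, -0.002, 1.445]
contact_force: [-0.5, -0.3, -0.1]
opening: 0.0003
time: 45.68
tool_pos: [0.3954, 0.2681, 0.4165]
tool_rot: [-3.135, -0.006, 1.444]
contact_force: [-1.2, -1.0, 0.4]
opening: 0.0002
tcp [395.4 268.1 416.5] grasp [394.4 269.2 257.5] open 0.2 yaw 82.7 F [-1.2 -1.   0.4] level [-0.4 -0.3]
top [473. 281.] 40.8
top [591.  44.] 43.8
top [502.  57.] 44.1
top [477. 366.] 41.9
top [573. -46.] 45.2
top [736.  88.] 38.9
top [489. -39.] 41.8
```

View pics/fin.png

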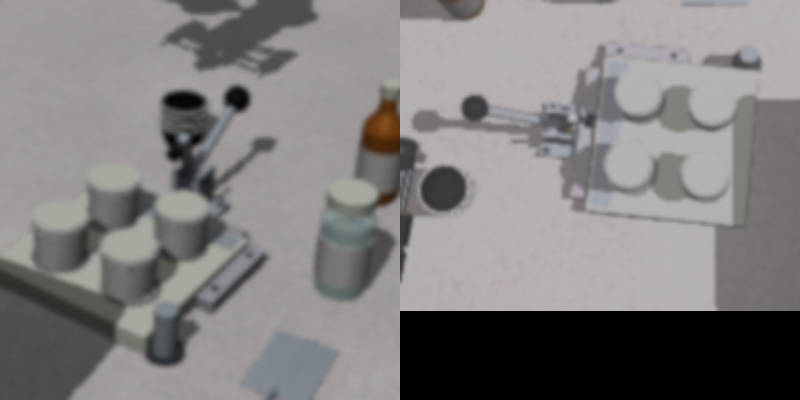

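The clamp is open again: the ball at (475,108) in the right half maps to the start pixel (183,208). The board is against both rails and the post, and all four tubs are upright. Handing in.

```bash
python3 -c "
from h import *
print(robot.hand_in(), robot.observe()['time'])"
```

```text
the job is handed in; nothing more can be done
the job is handed in; nothing more can be done
```

I handed the job in after about 46 s of the 210 s allowed. The hand-in gave no verdict.

I turned the board round the post and pushed it home against both rails. Then I shut the clamp on the strip, stood all four tubs on the four ring marks and swung the clamp back open.

**Last checks, from the camera images:**
- **Board:** flat and against both rails and the post. The marks I measured before clamping were within about 2 mm of their home positions. The board's position was not measured again after the clamp was opened, only looked at.
- **Tubs:** all four upright and released. Before I opened the clamp, each was within about 5 mm of its mark. Afterwards the top view still showed them in place, with readings mostly within 2 to 5 mm of before. The exception is the tub on mark 2, where a rough circle fit came out a few millimetres further off but still inside the 15 mm limit.
- **Clamp:** open, with the ball back at its starting pixel and the arm clear of everything.
- **Other things on the counter:** nothing looked moved. The cup stack read the same as before to within 3 mm.

**Disagreements and rough spots:**
- The automatic circle finder was sometimes off by up to 10 mm, so I confirmed positions by eye where it mattered.
- While I was turning the board, the push jammed once at about 50 N and forced the closed fingers apart. I backed off and carried on in a wider arc.
- The first tub was held only near the fingertips but came down upright.

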